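# Charge two crucibles with the one-ball spoon

## Task

Take the one-ball spoon from its rest and use it to put exactly one brass ball from the stock tray into each of the two white crucibles, one ball at a time, tipping each in from close above the rim. Then put the spoon back in its rest; the third ball stays in the tray, no ball is touched with the gripper, and the tools lying about are left where they are.

Things in the scene. Friction and masses are not known exactly. Their poses are not given: they have to be found in the camera images.
- spoon: One-ball steel spoon with a dark wooden grip, loose, about 80 g. Origin: centre of the pocket's underside; x points to the nose, z up when the pocket is level, y across. A straight round handle, 8 mm thick, rises from the pocket's back wall, leaning 25 degrees from vertical backwards (direction -0.423, 0, 0.906). The whole is about 150 mm tall.
- spoon_pocket (a point): Centre of a ball lying in the spoon's pocket: (-1, 0, 11) mm in the spoon's frame. The pocket holds one ball: square, 20.5 mm wide inside (24.5 outside), side and back walls 12 mm high, floor 2 mm thick, back wall's inside at x = -10.5 mm. The ball stays in while the spoon is within about 25 degrees of level and rolls out over the nose when that points down by 42 degrees or more.
- spoon_nose (a point): Middle of the nose's front edge, underside: (14.5, 0, 0) mm in the spoon's frame. In front the pocket has no wall, only a ramp 28 mm wide between side cheeks 12 mm high that flare to 29 mm inside (33 outside) and guide a ball in; the ramp climbs from the nose edge (under 2 mm thick) to a crest at x = 9 mm, 3.5 mm high, so 1.5 mm above the pocket's floor.
- spoon_grip (a point): Centre of the spoon's wooden grip, at (-62.7, 0, 114.8) mm in the spoon's frame. The grip is 66 mm long along the handle, 13 mm thick (along the spoon's y, the way to pinch it) and 22 mm wide. Axes as the spoon's.
- rest: Dark steel rest for the spoon, fixed: a plate 6 mm thick (x -73 to 37 mm, 70 mm wide), a stop 6 mm high on it in front of the nose (x 17.5 to 22.5 mm), and a fork behind. Origin: on the table straight below the spoon's origin when that is in the rest; x as the spoon's, to the nose. The spoon starts in it with the pocket flat and level on the plate, and comes out and goes in straight up and down.
- rest_fork (a point): Middle of the fork's top, at (-44, 0, 74) mm in the rest's frame: two posts, x -57 to -31 mm, 15 mm apart (y -7.5 to 7.5 mm), 74 mm high, with a crossbar between them at 65 mm height, on which the spoon's handle leans back.
- rest_seat (a point): Point on the rest's plate, 6 mm above the table, where the spoon's origin lies when it is in the rest.
- tray: Open aluminium stock tray with three balls, fixed. Origin: on the table under its middle. Inside, x -52 to 45 mm at the floor, y -72 to 72 mm; side and near walls 24 mm high. The floor falls 4 degrees to +x (10.8 mm high at the near wall, 4 mm at the far one), so the balls lie along the far (+x) wall, whose top is 34 mm above the table and which leans outwards (+x) by 6 degrees.
- tray_foot (a point): Middle of the line, along the tray's y, where the tray's floor meets its far wall: (45, 0, 4) mm in the tray's frame. A ball resting there has its centre 8.3 mm nearer (x = 36.7 mm), 13.6 mm above the table.
- crucible_a: Small white ceramic crucible on a thin reddish foot, fixed, round, tapering, 36 mm high, mouth 55 mm inside and 63 mm outside, inner floor 6 mm above the table. Origin: centre of its underside.
- crucible_b: The second crucible, the same in every way.
- pin_cup: Bystander: straight steel cup, 70 mm high, 62 mm wide, with two pins standing in it (to 100 mm). Fixed; not for the balls. Origin: centre of its underside.
- hammer: Bystander: hammer lying on the table, loose. Origin on its underside.
- punch: Bystander: steel rod 16 mm thick, 90 mm long, lying on the table, loose. Origin below its middle.
- file: Bystander: file with a wooden handle, 200 mm long, lying on the table, loose.
- ball0: Centre of a brass ball, 18 mm in diameter, 26 g; all three balls are alike. It starts in the tray against the far wall, polished and slippery, and rolls freely.
- ball1: Centre of a brass ball, 18 mm in diameter, 26 g; all three balls are alike. It starts in the tray against the far wall, polished and slippery, and rolls freely.
- ball2: Centre of a brass ball, 18 mm in diameter, 26 g; all three balls are alike. It starts in the tray against the far wall, polished and slippery, and rolls freely.
Not all that is in view belongs to the job. Leave any green or red look-alike of the spoon alone.

How it is judged:
By the outcome, as a careful person would: the job done as asked, in the order asked, and still so for the second after the job is handed in, with the robot touching nothing.
It also fails if it takes over 67 s, if anything falls off the work surface, if the arm or the gripper's body presses on something with over 40 N, if the wrist force passes 120 N, or if a joint passes its speed limit or range.

## Robot

A 6-joint arm with a two-finger parallel gripper is mounted at the origin on the work surface. World frame = base frame: x ahead of the robot, y to its left, z up, the work surface at z = 0. Lengths are in m, angles in degrees, forces in N, time in s.
With the tool pointing down it reaches from about 0.25 to 0.725 m from the base axis. Payload 9.7 kg.
Tool frame: the origin (TCP) lies between the finger pads; the fingertips stand 19 mm ahead of it and the grasp point (between the pads) is the TCP; z points along the fingers, y is the line along which they close (so a half turn about z gives the same grasp; the last joint's range is limited). The gripper opens to 85 mm and grips with 20 to 120 N. Pads are 22 mm wide; open, the fingers measure 114 mm over their backs; the gripper's body (76 mm by 85 mm) begins 54 mm behind the grasp point. The pads swing forward as they close: fully open they stand 13 mm farther back than shut.
Start: joints at [68.526, 4.979, 10.078, 95.1, 0, 90], TCP at [0.201, 0.512, 0.25] pointing down, gripper open.
Joint ranges: [-179.16, 179.16], [-48.56, 103.87], [-65.8, 70.77], [-126.05, 130.52], [-82.76, 87.17], [-180, 180]. Speed limits (degrees/s): [127.2, 127.2, 147.25, 180, 180, 180].

## Interface

Orientations are given as [roll, pitch, yaw] about the fixed x, y, z axes, in that order (R = Rz(yaw) Ry(pitch) Rx(roll)).
In Python, from workcell import telemetry, camera, calibration, workorder gives the robot as it stands.
- The arm moves only by the tool play_rows, never from a script. Its argument "increments" is a list of rows, each a list of 3 entries, a list of its own where there are three numbers: the shift along the tool's x, y, z in mm, then the turn, a rotation vector about the tool's x, y, z in degrees, then the closure, from 0 (fully open) to 1 (shut). In form: [[[x, y, z], [ax, ay, az], jaw], ...]. A call has 1 to 20 rows; each row is the pose to reach, as a shift and turn from the pose commanded when the call began, along the tool's axes at that moment; what a row does not reach only later rows make up. A row lasts 1/10 s, in which the tool goes at most 50 mm and 8.59 degrees, less where a joint would pass 70% of its speed; a pose out of reach is approached as far as the arm can. A call with a gripper value outside its range is refused whole. The fingers move at their own pace and stop on an object; "grip_force" is the grip in N (left out, the last holds). Time passes only in rows, so rows that repeat a pose let the fingers close. It gives the time, the measured TCP pose, the force, the opening and the grip force at its end, in the units of the state.
- telemetry.get_obs(): the state, without advancing time (a new reading comes with each control period).
- camera(name): name is "side" or "top"; returns (picture, depth): 480x640x3 uint8, red, green, blue; 480x640 float32, m along the optical axis (not along the pixel's ray), 0 where there is no reading.
- calibration(name): a dict with "vertical_fov" (degrees; the focal length in pixels is half the picture's height over the tangent of half this angle, whatever the lens; pixels are square), "cx", "cy" (the principal point, pixels), "rvec" (rotation vector, rad) and "tvec" (3), from world to camera coordinates, as OpenCV has them. Camera axes: x right, y down, z forward; pixel columns grow to the right and rows downward; lengths in m; the calibration is good to about 2 mm. A picture is of the moment at which its call begins. calibration takes no time and is no camera call.
- workorder.job_done(): hands the job in; it is judged then, once.
The state is a dict: "time": time; "q": joint angles; "qd": joint speeds; "joint_efforts": joint torques, N m; "ee_pos": TCP position; "tcp_rot": TCP orientation; "wrist_force": force on the tool from outside, world axes, zero at the start; "torque": the same for the moment, N m; "opening": finger opening in m; "grasp_force": force on a finger pad.
Only numpy, scipy, OpenCV 4.12 (cv2) and the standard library are available. Lean on these libraries where they do the work, as an engineer would, in place of code of your own. Each camera call takes 0.05 s, during which the arm holds its last target. There are 200 camera calls.

## Working session

There is one attempt and no reset: what is moved stays moved. The work goes in short steps, Python scripts to look and compute and a tool call to move; the robot and the scene stay as the last step left them, time stands still between calls to the robot, and variables do not carry over. Pictures are saved under pics/ and viewed, at most 10 in all, crops included, and the job is handed in when it is done.

Besides the shell and the picture viewer there is one more tool, called after ">>>" as name([rows], argument=value, ...), one row to a line, values as JSON. play_rows: Moves the arm, as the interface text tells. Its arguments: {"type":"object","properties":{"increments":{"type":"array"},"grip_force":{"type":"number"}},"required":["increments"]}

```bash
mkdir -p pics; ls; cat > h.py <<'E'
import numpy as np, cv2
from workcell import telemetry, camera, calibration, workorder
from scipy.spatial.transform import Rotation as Ro
def cal(n):
    c=calibration(n); f=240/np.tan(np.radians(c["vertical_fov"])/2)
    return f,c["cx"],c["cy"],Ro.from_rotvec(np.ravel(c["rvec"])).as_matrix(),np.ravel(c["tvec"]),c
def cloud(n,d):
    f,cx,cy,R,t,c=cal(n); v,u=np.mgrid[:480,:640]
    P=np.stack([(u-cx)/f*d,(v-cy)/f*d,d],-1)
    W=(P-t)@R; W[d==0]=np.nan
    return W
def proj(n,X):
    f,cx,cy,R,t,c=cal(n); p=np.atleast_2d(X)@R.T+t
    return p[:,:2]/p[:,2:]*f+[cx,cy]
def snap(n,name):
    im,d=camera(n); np.savez('pics/'+name+'.npz',im=im,d=d); cv2.imwrite('pics/'+name+'.png',im[...,::-1]); return im,d
E
python3 - <<'E'
from h import *
for n in("top","side"):
    snap(n,n+"0"); c=cal(n); print(c[5],-c[3].T@c[4])
print(telemetry.get_obs())
E
```

```text
pics
{'vertical_fov': 49.974422811054836, 'cx': 329.14560536411415, 'cy': 243.41023066107937, 'rvec': array([ 2.10477432, -2.16121335,  0.12936187]), 'tvec': array([-0.02575562,  0.48438432,  1.18621042])} [ 0.30442603 -0.06758584  1.24303807]
{'vertical_fov': 52.08595808397609, 'cx': 316.4467918095553, 'cy': 243.6003927030088, 'rvec': array([ 2.35512482, -0.33460452,  0.11025807]), 'tvec': array([-0.46543563,  0.13086027,  1.43093397])} [ 0.22349162 -0.99519516  1.11398602]
{'time': 0.1, 'q': array([6.85249962e+01, 5.01006282e+00, 1.00396243e+01, 9.51005722e+01,
       2.75005831e-04, 9.00002918e+01]), 'qd': array([ 0.01859611, -0.03899748,  0.20178235,  0.01781963,  0.0837023 ,
       -0.01984654]), 'joint_efforts': array([-6.51423234e-04, -5.21564984e+01,  4.65653086e+01,  1.61460950e-02,
       -8.07120182e-05,  1.25462930e-05]), 'ee_pos': array([0.20128409, 0.5116474 , 0.24963932]), 'tcp_rot': array([-1.79928989e+02, -2.74643978e-04,  1.58524704e+02]), 'wrist_force': array([-0.14174235, -0.63612002, -0.36635741]), 'torque': array([ 0.01040918, -0.01713526,  0.00410709]), 'grasp_force': 0.0, 'opening': 0.08561942835300912}
```

View pics/top0.png

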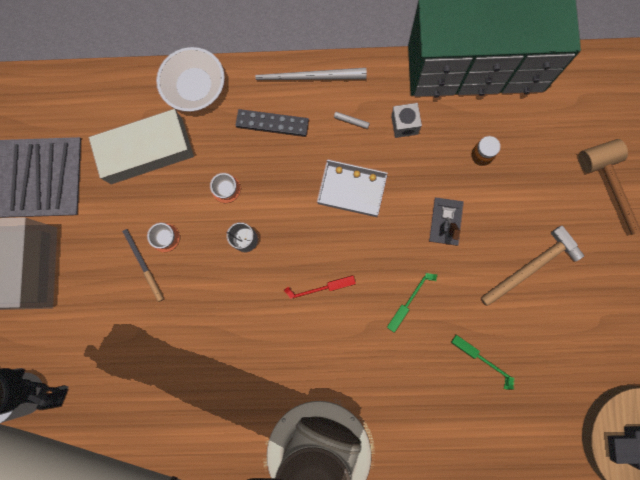

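View pics/side0.png

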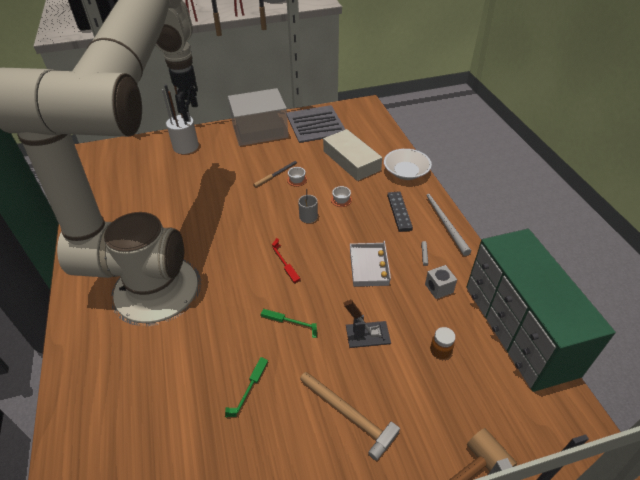

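Candidates for the spoon: the steel spoon with the dark grip in the rest, top (447,222); red look-alike (320,288); green ones (412,300) and (483,362). By the description I choose (447,222). The tray is at (352,187) with balls at about (339,171), (357,174) and (373,178). The crucibles are at (224,187) and (161,237), and the pin cup at (241,236) is to be avoided.

```bash
python3 - <<'E'
from h import *
z=np.load('pics/top0.npz');im=z['im'];d=z['d']; z2=np.load('pics/side0.npz')
a=cv2.resize(im[190:255,420:475],None,fx=7,fy=7,interpolation=cv2.INTER_CUBIC)
b=cv2.resize(z2['im'][295:355,335:400],None,fx=6,fy=6,interpolation=cv2.INTER_CUBIC)
o=np.zeros((max(a.shape[0],b.shape[0]),a.shape[1]+b.shape[1],3),np.uint8);o[:a.shape[0],:a.shape[1]]=a;o[:b.shape[0],a.shape[1]:]=b
cv2.imwrite('pics/crop1.png',o[...,::-1])
W=cloud('top',d); S=cloud('side',z2['d'])
def reg(W,u0,u1,v0,v1,lo,hi):
    p=W[v0:v1,u0:u1].reshape(-1,3); return p[(p[:,2]>lo)&(p[:,2]<hi)]
print('table z',np.nanmedian(W[255:280,200:260,2]),np.nanmedian(S[300:330,400:420,2]))
def circ(p):
    A=np.c_[2*p[:,:2],np.ones(len(p))]; s=np.linalg.lstsq(A,(p[:,:2]**2).sum(1),rcond=None)[0]; return s[:2],np.sqrt(s[2]+s[:2]@s[:2])
for nm,(u,v) in dict(A=(224,187),B=(161,237)).items():
    p=reg(W,u-22,u+22,v-22,v+22,.030,.045); print(nm,len(p),circ(p),p[:,2].max(), (p.min(0)+p.max(0))/2)
p=reg(W,222,262,215,255,.06,.08);print('cup',len(p),circ(p))
# rest plate
p=reg(W,425,470,192,250,.003,.010);r=cv2.minAreaRect((p[:,:2]*1000).astype(np.float32));print('plate',len(p),r)
p=reg(W,310,395,155,222,.018,.045);r=cv2.minAreaRect((p[:,:2]*1000).astype(np.float32));print('tray',len(p),r)
print(cv2.boxPoints(r))
# balls: orange
hsv=cv2.cvtColor(im,cv2.COLOR_RGB2HSV);m=((hsv[...,1]>150)&(hsv[...,2]>130)).astype(np.uint8);m2=np.zeros_like(m);m2[160:188,328:384]=m[160:188,328:384]
n,l,st,ce=cv2.connectedComponentsWithStats(m2)
for i in range(1,n):
  if st[i,4]>4: 
    print('ball px',ce[i],st[i,4],np.nanmean(W[l==i],0))
# spoon grip points
p=reg(W,425,470,192,250,.085,.2);print('grip',len(p),p.mean(0),p.min(0),p.max(0))
p=reg(W,425,470,192,250,.06,.08);print('fork',len(p),p.mean(0))
p=reg(S,335,400,295,355,.085,.2);print('gripS',len(p),p.mean(0),p.min(0),p.max(0))
p=reg(S,335,400,295,355,.003,.010);print('plateS',cv2.minAreaRect((p[:,:2]*1000).astype(np.float32)))
E
```

```text
table z 0.0004785004899666703 0.00018082805879271086
A 160 (array([0.6332306 , 0.21507477]), np.float64(0.02852757963771856)) 0.04146528863067909 [0.63394114 0.21503851 0.03587062]
B 164 (array([0.51448573, 0.36551936]), np.float64(0.028844657155048446)) 0.041154068271805136 [0.51449721 0.36572127 0.03568884]
cup 159 (array([0.50331325, 0.16640037]), np.float64(0.028914622505345135))
plate 1027 ((536.5797729492188, -326.3285217285156), (107.36930847167969, 142.8354949951172), 86.92090606689453)
tray 550 ((620.802734375, -97.45648956298828), (150.17019653320312, 107.69754028320312), 75.54451751708984)
[[ 549.91534  -156.72238 ]
 [ 654.2034   -183.60669 ]
 [ 691.6901    -38.190598]
 [ 587.40204   -11.30629 ]]
ball px [359.2        162.06666667] 15 [ 6.91675902e-01 -1.17707717e-01  7.72737271e-05]
ball px [369.31578947 163.10526316] 19 [ 0.68751624 -0.14265985  0.00217986]
ball px [377.         161.66666667] 6 [ 6.91312933e-01 -1.62046627e-01 -1.53855410e-04]
ball px [381.57142857 166.        ] 14 [ 0.67920138 -0.172805    0.00177633]
ball px [376.16666667 166.        ] 6 [ 0.67947755 -0.15936946  0.00230041]
ball px [338.46666667 169.33333333] 15 [ 0.66787115 -0.0655428   0.02281778]
ball px [356.4 173. ] 15 [ 0.65732578 -0.10906838  0.02240124]
ball px [372.26315789 176.73684211] 19 [ 0.6466007  -0.14735421  0.02267909]
grip 140 [ 0.48818875 -0.31298373  0.13604781] [ 0.46820136 -0.32342105  0.09273731] [ 0.51206416 -0.3067811   0.15778011]
fork 69 [ 0.51172659 -0.311984    0.07156528]
gripS 194 [ 0.4888235  -0.31831056  0.12691111] [ 0.46747199 -0.32527706  0.08574381] [ 0.51250305 -0.30569989  0.15738042]
plateS ((547.470458984375, -291.33526611328125), (196.13841247558594, 180.31756591796875), 72.729248046875)
```

View pics/crop1.png

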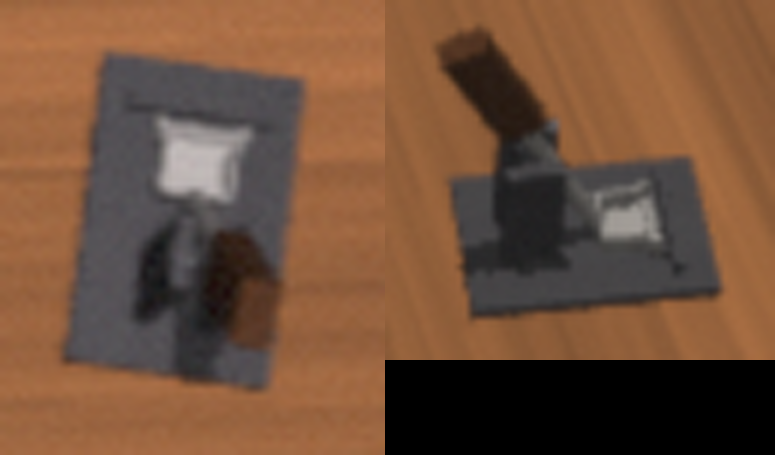

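```bash
python3 - <<'E'
from h import *
from scipy.optimize import least_squares
def ray(n,uv,z):
    f,cx,cy,R,t,c=cal(n); o=-R.T@t; d=np.c_[(np.array(uv)-[cx,cy])/f,np.ones(len(uv))]@R
    return o+d*((z-o[2])/d[:,2])[:,None]
rc=np.array([[37,35],[37,-35],[-73,-35],[-73,35]])/1000
T=np.array([[435.1,197.7],[463.3,201.3],[458.3,245.7],[429,241.4]])
Sd=np.array([[385.8,321],[390.8,343.7],[349.5,346.7],[345.8,324.7]])
for n,uv in(('top',T),('side',Sd)):
    W=ray(n,uv,.006)[:,:2]
    f=lambda p:(rc@Ro.from_euler('z',p[2]).as_matrix()[:2,:2].T+p[:2]-W).ravel()
    s=least_squares(f,[.54,-.32,0]); print('rest',n,s.x[:2],np.degrees(s.x[2]),np.abs(s.fun).max())
z=np.load('pics/top0.npz'); z2=np.load('pics/side0.npz')
W=cloud('top',z['d']); S=cloud('side',z2['d'])
yaw=np.radians(-14.46);ex=np.array([np.cos(yaw),np.sin(yaw)]);ey=np.array([-ex[1],ex[0]])
for n,C in(('top',W),('side',S)):
    P=C.reshape(-1,3);P=P[np.isfinite(P[:,0])]
    q=P[(np.abs(P[:,0]-.62)<.11)&(np.abs(P[:,1]+.097)<.11)]; c=q-[.6208,-.0975,0]; tx=c[:,:2]@ex; ty=c[:,:2]@ey
    w=(c[:,2]>.019)&(c[:,2]<.045)
    r=cv2.minAreaRect((q[w][:,:2]*1000).astype(np.float32));print(n,'tray',r)
    # floor plane fit
    fl=(tx>-.045)&(tx<.015)&(abs(ty)<.06); A=np.c_[tx[fl],ty[fl],np.ones(fl.sum())]; print(' floor',np.linalg.lstsq(A,c[fl,2],rcond=None)[0])
    for nm,m in dict(far=(tx>.03)&(c[:,2]>.028)&(c[:,2]<.045)&(abs(ty)<.06),near=(tx<-.04)&(c[:,2]>.018)&(abs(ty)<.06),L=(ty>.06)&(c[:,2]>.018)&(abs(tx)<.035),R=(ty<-.06)&(c[:,2]>.018)&(abs(tx)<.035)).items():
        if m.sum(): print('  ',nm,m.sum(),np.round([tx[m].min(),tx[m].mean(),tx[m].max(),ty[m].min(),ty[m].mean(),ty[m].max(),c[m,2].max()],4))
    im=(z if n=='top' else z2)['im'];hsv=cv2.cvtColor(im,cv2.COLOR_RGB2HSV).reshape(-1,3)[np.isfinite(C.reshape(-1,3)[:,0])]
    h=hsv[(np.abs(P[:,0]-.62)<.11)&(np.abs(P[:,1]+.097)<.11)]
    m=(h[:,1]>120)&(tx<.05)&(tx>.015)&(abs(ty)<.07)&(c[:,2]>.01)
    for lo,hi in((-.07,-.025),(-.025,.02),(.02,.07)):
        k=m&(ty>lo)&(ty<hi); 
        # fit sphere r=9 with center z .0136
        if k.sum()>3:
            s=least_squares(lambda p:np.linalg.norm(np.c_[tx[k]-p[0],ty[k]-p[1],c[k,2]-p[2]],axis=1)-.009,[.037,(ty[k]).mean(),.013],loss='soft_l1',f_scale=.001); print('  ball',k.sum(),np.round(s.x,4))
    for nm,(cx,cy) in dict(A=(.6335,.215),B=(.5145,.3655),cup=(.503,.166)).items():
        zz=(.06,.08) if nm=='cup' else (.033,.04)
        q=P[(np.hypot(P[:,0]-cx,P[:,1]-cy)<.045)&(P[:,2]>zz[0])&(P[:,2]<zz[1])]
        s=least_squares(lambda p:np.hypot(q[:,0]-p[0],q[:,1]-p[1])-p[2],[cx,cy,.029],loss='soft_l1',f_scale=.001);print(nm,s.x,(q.min(0)+q.max(0))[:2]/2)
E
```

```text
rest top [ 0.55151573 -0.32719825] -10.125811283364735 0.0006439824509196779
rest side [ 0.55215598 -0.32735746] -10.779793956009769 0.0011164135734912373
top tray ((620.802734375, -97.45648956298828), (150.17019653320312, 107.69754028320312), 75.54451751708984)
 floor [-0.0670373  -0.00020283  0.00817049]
   far 116 [ 0.0475  0.0505  0.0538 -0.06   -0.      0.0596  0.0396]
   near 90 [-0.0539 -0.052  -0.0493 -0.0587  0.0001  0.0583  0.03  ]
   L 44 [-0.0347  0.0003  0.0349  0.0611  0.073   0.0751  0.0292]
   R 35 [-0.0336  0.0002  0.0338 -0.0749 -0.0734 -0.0719  0.0295]
  ball 31 [ 0.0358 -0.0427  0.0159]
  ball 30 [ 0.037  -0.0023  0.0152]
  ball 30 [0.0399 0.041  0.015 ]
A [0.63326164 0.21536005 0.02891956] [0.63394114 0.2152132 ]
B [0.51428511 0.36539625 0.02887164] [0.51399508 0.36553851]
cup [0.50322273 0.16645555 0.02919724] [0.50265662 0.1667956 ]
side tray ((619.7813720703125, -96.29122924804688), (157.47219848632812, 107.17217254638672), 75.32401275634766)
 floor [-0.0715022   0.00061218  0.00741004]
   far 43 [ 0.0471  0.0496  0.0519 -0.0591  0.0009  0.0592  0.0379]
   near 36 [-0.0547 -0.0532 -0.0512 -0.0565 -0.0013  0.0589  0.0289]
   L 44 [-0.0343  0.0003  0.0324  0.0681  0.0744  0.0797  0.0282]
   R 55 [-0.0349 -0.0012  0.0343 -0.0774 -0.0726 -0.0671  0.0281]
  ball 20 [ 0.0378 -0.0437  0.0118]
  ball 18 [0.0362 0.0009 0.0151]
  ball 16 [0.0382 0.0405 0.0122]
A [0.63141591 0.21542096 0.02873544] [0.63211748 0.21637032]
B [0.51257678 0.36642815 0.02873717] [0.51312403 0.36742958]
cup [0.5023474  0.16737436 0.0294185 ] [0.5027386  0.16828293]
```

>>> play_rows([
  [[0,0,-30],[0,0,5],0],
])

```text
time: 0.2
ee_pos: [0.2009, 0.5107, 0.2765]
tcp_rot: [-179.6, 0.0, 153.5]
wrist_force: [-0.0, 0.6, 0.4]
opening: 0.0853
grasp_force: 0.0
```

```bash
python3 -c "
from h import *
o=telemetry.get_obs();print(o['time'],o['q'],o['ee_pos'],o['tcp_rot'])"
```

```text
0.2 [6.85257070e+01 5.90853159e+00 1.40133275e+01 9.85180257e+01
 8.69743427e-04 9.50344175e+01] [0.20090843 0.51071865 0.27646087] [-1.79588288e+02  3.53959456e-02  1.53491414e+02]
```

```bash
cat >> h.py <<'E'
YX=lambda yaw,pit:Ro.from_euler('zy',[yaw,pit],degrees=True)   # pit>0 : nose down
RST=Ro.from_matrix(np.array([[-.9063,0,-.4226],[0,1,0],[.4226,0,-.9063]]).T)  # tool axes (cols) in spoon frame
GRIP=np.array([-.0627,0,.1148])
def spoon_tcp(pt_world,pt_spoon,yaw,pit,g=GRIP,rst=None):
    Rs=YX(yaw,pit); return np.array(pt_world)+Rs.apply(np.array(g)-pt_spoon), Rs*(RST if rst is None else rst)
def cur():
    o=telemetry.get_obs(); return o['ee_pos'],Ro.from_euler('xyz',o['tcp_rot'],degrees=True)
def inc(c,t):
    return np.round(c[1].inv().apply(t[0]-c[0])*1000,1).tolist(),np.round((c[1].inv()*t[1]).as_rotvec(degrees=True),1).tolist()
REST=np.array([.5518,-.3273,.006]);RYAW=-10.4
A=np.array([.6325,.2155,0]);B=np.array([.5134,.366,0])
TY=-14.46;TO=np.r_[np.array([.6208,-.0975])+YX(TY,0).apply([.0007,.0003,0])[:2],0]
E
cat > chk.py <<'E'
from h import *
o=telemetry.get_obs();print(o['time'],np.round(o['q'],1),np.round(o['ee_pos'],4),np.round(o['tcp_rot'],2),np.round(o['wrist_force'],1),np.round(o['opening'],4),np.round(o['grasp_force'],1))
E
python3 - <<'E'
from h import *
c=cur(); g=spoon_tcp(REST,[0,0,0],RYAW,0)
p=(g[0]+g[1].apply([0,0,-.12]),g[1]); print(g[0],g[1].as_euler('xyz',degrees=True)); print(inc(c,p),inc(p,g))
E
```

```text
[ 0.49013007 -0.31598145  0.1208    ] [-180.           24.99924026  169.6       ]
([-579.0, -624.4, 51.7], [-3.9, -24.9, -15.8]) ([0.0, -0.0, 120.0], [0.0, 0.0, 0.0])
```

>>> play_rows([
  [[-579,-624.4,51.7],[-3.9,-24.9,-15.8],0],
  [[-579,-624.4,51.7],[-3.9,-24.9,-15.8],0],
  [[-579,-624.4,51.7],[-3.9,-24.9,-15.8],0],
  [[-579,-624.4,51.7],[-3.9,-24.9,-15.8],0],
  [[-579,-624.4,51.7],[-3.9,-24.9,-15.8],0],
  [[-579,-624.4,51.7],[-3.9,-24.9,-15.8],0],
  [[-579,-624.4,51.7],[-3.9,-24.9,-15.8],0],
  [[-579,-624.4,51.7],[-3.9,-24.9,-15.8],0],
  [[-579,-624.4,51.7],[-3.9,-24.9,-15.8],0],
  [[-579,-624.4,51.7],[-3.9,-24.9,-15.8],0],
  [[-579,-624.4,51.7],[-3.9,-24.9,-15.8],0],
  [[-579,-624.4,51.7],[-3.9,-24.9,-15.8],0],
  [[-579,-624.4,51.7],[-3.9,-24.9,-15.8],0],
  [[-579,-624.4,51.7],[-3.9,-24.9,-15.8],0],
  [[-579,-624.4,51.7],[-3.9,-24.9,-15.8],0],
  [[-579,-624.4,51.7],[-3.9,-24.9,-15.8],0],
  [[-579,-624.4,51.7],[-3.9,-24.9,-15.8],0],
  [[-579,-624.4,51.7],[-3.9,-24.9,-15.8],0],
  [[-579,-624.4,51.7],[-3.9,-24.9,-15.8],0],
  [[-579,-624.4,51.7],[-3.9,-24.9,-15.8],0],
])

```text
time: 2.2
ee_pos: [0.4409, -0.3071, 0.2268]
tcp_rot: [179.5, 25.0, 169.3]
wrist_force: [0.1, 0.9, -0.5]
opening: 0.0853
grasp_force: 0.0
```

```bash
python3 chk.py; python3 - <<'E'
from h import *
c=cur(); g=spoon_tcp(REST,[0,0,0],RYAW,0); print(inc(c,g))
E
```

```text
2.2 [-41.1 -18.4 -17.6  69.2  12.8 -28.1] [ 0.4409 -0.3071  0.2268] [179.5   24.96 169.29] [ 0.1  0.9 -0.5] 0.0853 0.0
([-0.6, -0.6, 117.2], [0.4, -0.0, -0.3])
```

>>> play_rows([
  [[0,-0.5,35],[0.4,0,-0.3],0],
  [[0,-0.5,70],[0.4,0,-0.3],0],
  [[-0.5,-0.5,100],[0.4,0,-0.3],0],
  [[-0.5,-0.5,117],[0.4,0,-0.3],0],
  [[-0.5,-0.5,117],[0.4,0,-0.3],0],
  [[-0.5,-0.5,117],[0.4,0,-0.3],0],
])

```text
time: 2.8
ee_pos: [0.4905, -0.3132, 0.1235]
tcp_rot: [-179.9, 25.1, 169.9]
wrist_force: [0.0, -0.8, -0.2]
opening: 0.0853
grasp_force: 0.0
```

```bash
python3 chk.py; python3 - <<'E'
from h import *
c=cur(); g=spoon_tcp(REST,[0,0,0],RYAW,0); print(inc(c,g))
im,d=snap('top','t1'); im2,d2=snap('side','s1')
a=cv2.resize(im[180:260,400:480],None,fx=5,fy=5,interpolation=cv2.INTER_CUBIC)
b=cv2.resize(im2[270:350,310:390],None,fx=5,fy=5,interpolation=cv2.INTER_CUBIC)
cv2.imwrite('pics/crop2.png',np.hstack([a,b])[...,::-1])
E
```

```text
2.8 [-37.7 -12.5 -24.5  55.4  11.2 -25.3] [ 0.4905 -0.3132  0.1235] [-179.87   25.12  169.88] [ 0.  -0.8 -0.2] 0.0853 0.0
([1.1, -2.8, 2.5], [-0.0, 0.1, 0.3])
```

View pics/crop2.png

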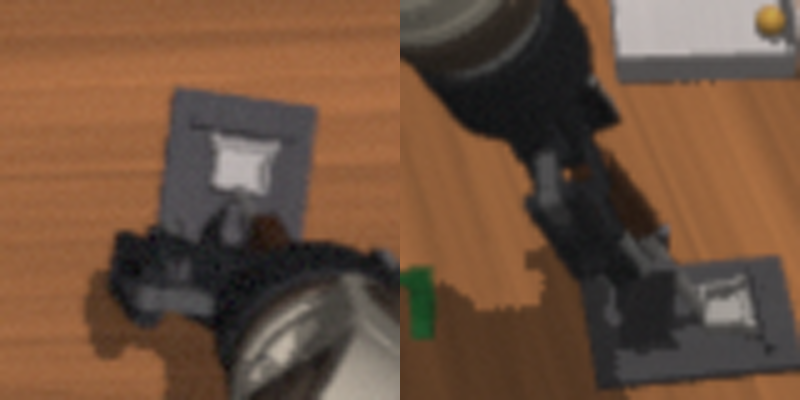

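```bash
cat >> h.py <<'E'
import json,os
def cmd(): 
    p=(np.array([.201,.512,.25]),Ro.from_euler('xyz',[180,0,158.526],degrees=True))
    for l in open('cmd.txt'):
        v=np.array(l.split(),float)
        p=(p[0]+p[1].apply(v[:3]/1000),p[1]*Ro.from_rotvec(v[3:],degrees=True))
    return p
E
cat > cmd.txt <<'E'
0 0 -30 0 0 5
-579 -624.4 51.7 -3.9 -24.9 -15.8
-0.5 -0.5 117 0.4 0 -0.3
E
python3 - <<'E'
from h import *
c=cmd(); print(c[0],c[1].as_euler('xyz',degrees=True))
for i in range(4):
    camera('top');o=telemetry.get_obs();print(o['time'],o['ee_pos'],o['tcp_rot'],o['q'])
print(inc(c,spoon_tcp(REST,[0,0,0],RYAW,0)))
E
```

```text
[ 0.49027235 -0.31384618  0.12257673] [-179.86836323   25.11983321  169.82498604]
2.95 [ 0.4908632  -0.31414134  0.12475081] [-179.79873095   25.24227643  169.85883245] [-37.70392743 -12.57404998 -24.47028344  55.3333603   11.19858426
 -25.25575925]
3.0 [ 0.49081801 -0.3142207   0.12459025] [-179.80413936   25.2353706   169.84887237] [-37.71369339 -12.56243732 -24.47611985  55.32459509  11.20045403
 -25.25729422]
3.05 [ 0.49076482 -0.31428459  0.12430948] [-179.81144496   25.21842306  169.83862229] [-37.72112262 -12.54210375 -24.48490128  55.31376754  11.19873888
 -25.25835121]
3.1 [ 0.49070502 -0.31425536  0.12399788] [-179.82321447   25.19816008  169.83128281] [-37.72227502 -12.52530734 -24.49881388  55.30572959  11.19834637
 -25.25722092]
([0.5, -2.1, 1.7], [-0.0, 0.1, 0.2])
```

>>> play_rows([
  [[0.5,-2.1,1.7],[0,0.1,0.2],0],
  [[0.5,-2.1,1.7],[0,0.1,0.2],0],
  [[0.5,-2.1,1.7],[0,0.1,0.2],0.5],
  [[0.5,-2.1,1.7],[0,0.1,0.2],1],
  [[0.5,-2.1,1.7],[0,0.1,0.2],1],
  [[0.5,-2.1,1.7],[0,0.1,0.2],1],
  [[0.5,-2.1,1.7],[0,0.1,0.2],1],
  [[0.5,-2.1,1.7],[0,0.1,0.2],1],
  [[0.5,-2.1,1.7],[0,0.1,0.2],1],
], grip_force=70)

```text
time: 4.0
ee_pos: [0.4905, -0.3161, 0.1211]
tcp_rot: [-180.0, 25.0, 169.6]
wrist_force: [0.2, -0.1, -0.2]
opening: 0.0123
grasp_force: 69.4
```

```bash
echo "0.5 -2.1 1.7 0 0.1 0.2">>cmd.txt; python3 chk.py; python3 - <<'E'
from h import *
c=cmd();print(c[0],c[1].as_euler('xyz',degrees=True))
up=(c[0]+[0,0,.10],c[1]);print(inc(c,up))
E
```

```text
4.0 [-37.9 -12.2 -24.4  55.2  11.2 -25.3] [ 0.4905 -0.3161  0.1211] [-179.96   25.02  169.61] [ 0.2 -0.1 -0.2] 0.0123 69.4
[ 0.4901634  -0.31596414  0.12082962] [-179.96199161   25.02012927  169.60402134]
([-42.3, -0.1, -90.6], [0.0, 0.0, 0.0])
```

>>> play_rows([
  [[-4.2,0,-9.1],[0,0,0],1],
  [[-10.6,0,-22.7],[0,0,0],1],
  [[-19,0,-40.8],[0,0,0],1],
  [[-29.6,-0.1,-63.4],[0,0,0],1],
  [[-38,-0.1,-81.5],[0,0,0],1],
  [[-42.3,-0.1,-90.6],[0,0,0],1],
  [[-42.3,-0.1,-90.6],[0,0,0],1],
])

```text
time: 4.7
ee_pos: [0.4911, -0.3167, 0.2237]
tcp_rot: [-179.9, 25.2, 169.6]
wrist_force: [-0.4, -0.4, -1.4]
opening: 0.0123
grasp_force: 69.5
```

```bash
echo "-42.3 -0.1 -90.6 0 0 0">>cmd.txt; python3 chk.py; python3 - <<'E'
from h import *
# plan approach into the tray
c=cmd()
def tray(nx,nz,ty,pit): # nose edge point at tray x=nx,y=ty, z above floor nz
    fl=.004+(.045-nx)*np.tan(np.radians(4)); return spoon_tcp(TO+YX(TY,0).apply([nx,ty,fl+nz]),[.0145,0,0],TY,pit)
print(TO)
w0=tray(.010,.08,.0405,4); w1=tray(.010,.003,.0405,4); w2=tray(.045,.0015,.0405,4)
print(inc(c,w0),inc(w0,w1),inc(w1,w2)); 
for w in(w0,w1,w2):print(w[0])
im,d=snap('side','s2'); snap('top','t2')
Rs=c[1]*RST.inv(); o=c[0]-Rs.apply(GRIP)
P=np.array([[0,0,0],[.0145,.0165,0],[.0145,-.0165,0],[-.0125,.01225,.012],[-.0125,-.01225,.012],[-.0627,0,.1148],[-.0767,0,.1447]])
vis=[]
for n in('top','side'):
    im=np.load('pics/%s2.npz'%n[0])['im'].copy(); uv=proj(n,o+Rs.apply(P)); u0,v0=uv.mean(0).astype(int)-40
    k=cv2.resize(im[v0:v0+80,u0:u0+80],None,fx=5,fy=5,interpolation=cv2.INTER_CUBIC)
    for p in uv: cv2.circle(k,tuple(int(x) for x in (p-[u0,v0]+.5)*5),3,(0,255,255),-1)
    vis.append(k)
cv2.imwrite('pics/crop3.png',np.hstack(vis)[...,::-1])
E
```

```text
4.7 [-37.9 -12.9 -13.8  66.4  11.2 -25.3] [ 0.4911 -0.3167  0.2237] [-179.86   25.19  169.65] [-0.4 -0.4 -1.4] 0.0123 69.5
[ 0.62155274 -0.0973843   0.        ]
([-24.3, 285.4, 27.3], [2.5, 3.9, 3.3]) ([27.7, 1.3, 71.8], [0.0, 0.0, 0.0]) ([-31.2, 0.0, 16.3], [0.0, 0.0, 0.0])
[ 0.57478464 -0.04138713  0.2061824 ]
[ 0.57478464 -0.04138713  0.1291824 ]
[ 0.60867592 -0.05012678  0.12523496]
```

View pics/crop3.png

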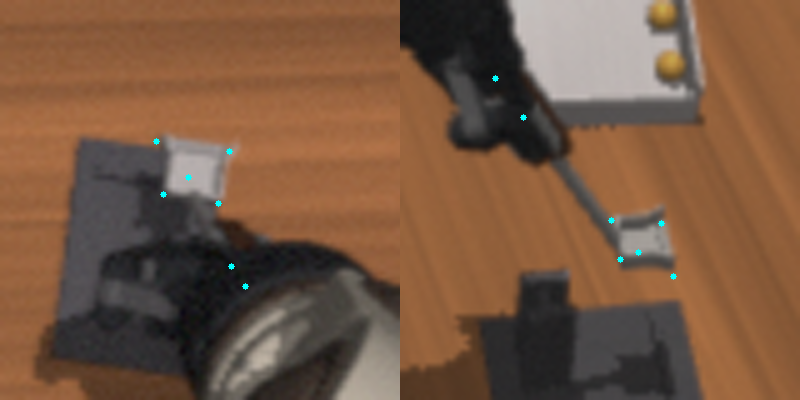

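```bash
python3 - <<'E'
from h import *
c=cmd()
t,td=snap('top','t3'); s,sd=snap('side','s3')
print(cur()[0],c[0])
Rs=c[1]*RST.inv(); o=c[0]-Rs.apply(GRIP); print('exp origin',o)
for n,d in(('top',td),('side',sd)):
    W=cloud(n,d).reshape(-1,3); L=Rs.inv().apply(np.nan_to_num(W)-o)*1000
    m=(L[:,0]>-25)&(L[:,0]<30)&(abs(L[:,1])<30)&(L[:,2]>-15)&(L[:,2]<25)
    q=L[m];print(n,m.sum(),q.min(0),q.max(0),np.median(q,0))
    print(np.round(q[np.argsort(q[:,0])][::max(1,len(q)//40)],1).tolist())
vis=[]
for n in('top','side'):
    im={'top':t,'side':s}[n]; uv=proj(n,o); u0,v0=uv[0].astype(int)-20
    vis.append(cv2.resize(im[v0:v0+40,u0:u0+40],None,fx=10,fy=10,interpolation=cv2.INTER_CUBIC)); print(n,u0,v0)
cv2.imwrite('pics/crop4.png',np.hstack(vis)[...,::-1])
E
```

```text
[ 0.49014311 -0.31590126  0.21970796] [ 0.49016845 -0.31600563  0.22081792]
exp origin [ 0.5518647  -0.32741258  0.10604081]
top 155 [-18.18782344 -16.89848822  -1.75205756] [16.38393704 15.14106046 24.21374239] [ 1.86359546 -0.71031761  3.84889408]
[[-18.2, 2.4, 18.6], [-16.3, 3.0, 20.2], [-12.7, 9.9, 9.0], [-12.0, 9.4, 16.7], [-11.7, 7.2, 6.1], [-11.1, 10.7, 11.6], [-10.5, -5.2, 9.7], [-10.1, -11.3, 11.8], [-9.7, 0.0, 12.9], [-8.7, 10.9, 11.2], [-6.4, 11.1, 10.8], [-6.3, -14.2, 7.1], [-5.9, -6.8, 0.1], [-5.3, -11.0, 10.9], [-4.5, -5.8, 3.7], [-4.3, -7.9, 4.2], [-3.4, 5.0, 1.6], [-2.9, -1.2, 3.7], [-2.5, -11.2, -1.6], [-2.1, -9.6, 5.6], [-1.5, 11.4, 9.4], [-1.1, 3.3, 2.7], [-0.3, -7.0, 6.2], [0.2, -1.5, 0.2], [0.9, 9.6, 9.9], [1.8, 11.0, 5.5], [2.3, 10.5, 13.5], [2.8, -7.3, 2.8], [3.2, -9.5, 2.8], [3.9, 3.6, 1.0], [4.2, 11.1, 4.7], [5.3, -11.1, 14.4], [5.6, 2.3, 4.7], [5.8, 11.9, 7.5], [6.2, -13.7, 12.3], [7.2, -4.7, 2.3], [7.6, 2.8, 5.6], [7.7, 12.4, 8.8], [8.8, -11.8, -0.1], [9.1, 13.2, 12.0], [10.0, 12.9, -1.1], [10.1, 4.9, 3.6], [10.3, -1.2, 6.5], [10.7, 2.5, 2.3], [11.7, -4.1, 
[... 430 characters left out ...]
.5], [-10.9, -10.5, 11.4], [-9.7, -9.0, -3.5], [-8.9, -1.9, 3.5], [-8.1, 2.1, 2.2], [-8.0, -8.8, 8.6], [-7.0, 8.2, 2.2], [-6.3, 11.9, 1.3], [-5.5, -10.1, 5.8], [-4.7, 6.1, 0.4], [-4.2, 9.2, 0.4], [-3.0, 1.0, -1.2], [-2.7, 8.5, 13.7], [-2.1, 7.6, 2.3], [-1.2, 13.0, 3.3], [-0.5, -11.7, 3.1], [0.2, 9.6, 11.8], [1.1, 14.0, 10.0], [1.5, -0.0, 3.6], [1.8, 2.0, 5.1], [3.1, 11.9, 12.5], [3.6, -12.6, 12.1], [4.4, 1.0, 1.8], [4.6, 2.9, 3.4], [5.7, -14.0, 13.8], [5.9, 8.6, -0.3], [7.2, 15.2, -0.8], [8.0, 5.6, -0.7], [8.3, 7.9, 0.3], [8.6, -14.0, 9.2], [8.9, 12.2, 3.0], [9.9, 3.3, 2.1], [10.6, 6.8, 1.5], [11.4, 12.0, 2.9], [11.7, -12.3, 6.4], [12.4, 16.4, 1.0], [12.9, 7.2, 4.9]]
top 436 185
side 357 290
```

View pics/crop4.png

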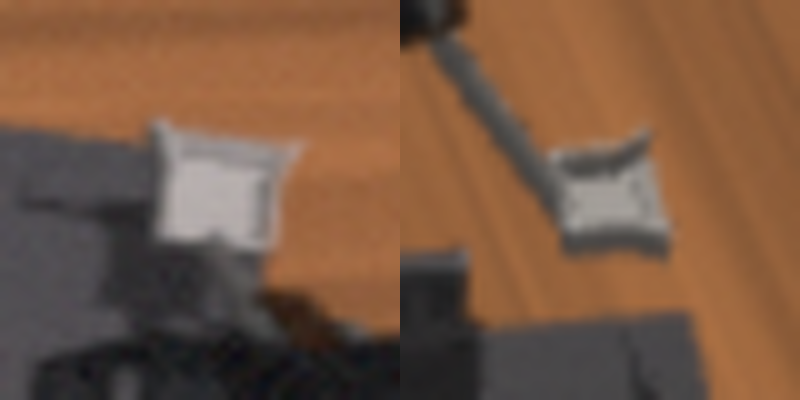

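>>> play_rows([
  [[-1,14,1.4],[0.1,0.2,0.2],1],
  [[-4,43,4],[0.4,0.6,0.5],1],
  [[-7,86,8.2],[0.8,1.2,1],1],
  [[-11,128,12.3],[1.1,1.8,1.5],1],
  [[-15,171,16.4],[1.5,2.3,2],1],
  [[-18,214,20.5],[1.9,2.9,2.5],1],
  [[-22,255,24.5],[2.2,3.5,3],1],
  [[-24,278,26.6],[2.4,3.8,3.2],1],
  [[-24.3,285.4,27.3],[2.5,3.9,3.3],1],
  [[-18,285.7,43.7],[2.5,3.9,3.3],1],
  [[-8,286.2,70],[2.5,3.9,3.3],1],
  [[-1.5,286.5,86],[2.5,3.9,3.3],1],
  [[-1.5,286.5,86],[2.5,3.9,3.3],1],
  [[-1.5,286.5,86],[2.5,3.9,3.3],1],
  [[-1.5,286.5,86],[2.5,3.9,3.3],1],
])

```text
time: 6.4
ee_pos: [0.5798, -0.0417, 0.1451]
tcp_rot: [-178.9, 21.3, 165.9]
wrist_force: [0.4, 0.5, -1.0]
opening: 0.0124
grasp_force: 69.5
```

```bash
echo "-1.5 286.5 86 2.5 3.9 3.3">>cmd.txt; python3 chk.py; cat >> h.py <<'E'
def tray(nx,nz,ty,pit):
    fl=.004+(.045-nx)*np.tan(np.radians(4)); return spoon_tcp(TO+YX(TY,0).apply([nx,ty,fl+nz]),[.0145,0,0],TY,pit)
def where(c=None):
    c=c or cmd(); Rs=c[1]*RST.inv(); o=c[0]+Rs.apply(np.array([.0145,0,0])-GRIP); return YX(TY,0).inv().apply(o-TO)*1000,(Rs).as_euler('ZYX',degrees=True)
E
python3 - <<'E'
from h import *
c=cmd();print(where(),where(cur()),c[0]); 
for w in(tray(.010,.002,.0405,4),tray(.010,.000,.0405,4),tray(.010,-.002,.0405,4)): print(inc(c,w))
E
```

```text
6.4 [ -1.6 -11.1 -20.   60.6  -5.6  11.7] [ 0.5798 -0.0417  0.1451] [-178.9    21.25  165.94] [ 0.4  0.5 -1. ] 0.0124 69.5
(array([14.11803798, 41.76512402, 23.6539808 ]), array([-14.49733015,   3.84249166,  -1.04267702])) (array([15.25284518, 41.37317557, 25.52301189]), array([-14.52584222,   3.74126615,  -1.0234297 ])) [ 0.57904855 -0.04108816  0.14335042]
([9.3, -1.1, 12.7], [-0.0, 0.0, 0.0])
([10.0, -1.0, 14.6], [-0.0, 0.0, 0.0])
([10.7, -1.0, 16.4], [-0.0, 0.0, 0.0])
```

```bash
sed -i "s/from_euler('zy'/from_euler('ZY'/" h.py
python3 - <<'E'
from h import *
c=cmd();print(where()); 
for w in(tray(.010,.002,.0405,4),tray(.010,.000,.0405,4),tray(.010,-.002,.0405,4)): print(inc(c,w))
E
```

```text
(array([14.11803798, 41.76512402, 23.6539808 ]), array([-14.49733015,   3.84249166,  -1.04267702]))
([9.0, -3.1, 12.7], [-1.0, 0.2, 0.4])
([9.7, -3.1, 14.5], [-1.0, 0.2, 0.4])
([10.4, -3.1, 16.4], [-1.0, 0.2, 0.4])
```

>>> play_rows([
  [[5,-3.1,6],[-1,0.2,0.4],1],
  [[9,-3.1,12.7],[-1,0.2,0.4],1],
  [[9,-3.1,12.7],[-1,0.2,0.4],1],
  [[9,-3.1,12.7],[-1,0.2,0.4],1],
  [[9,-3.1,12.7],[-1,0.2,0.4],1],
  [[9.7,-3.1,14.5],[-1,0.2,0.4],1],
  [[9.7,-3.1,14.5],[-1,0.2,0.4],1],
  [[9.7,-3.1,14.5],[-1,0.2,0.4],1],
])

```text
time: 7.2
ee_pos: [0.575, -0.0435, 0.1268]
tcp_rot: [180.0, 21.0, 165.6]
wrist_force: [0.1, 0.1, 0.1]
opening: 0.0122
grasp_force: 69.6
```

```bash
echo "9.7 -3.1 14.5 -1 0.2 0.4">>cmd.txt; python3 chk.py
python3 - <<'E'
from h import *
c=cmd();print(where(),where(cur())); 
for w in(tray(.010,-.0015,.0405,4),tray(.02,-.0015,.0405,4),tray(.03,-.0015,.0405,4),tray(.045,-.0015,.0405,4)): print(inc(c,w))
E
```

```text
7.2 [ -2.4 -11.5 -22.3  58.7  -4.2  11.3] [ 0.575  -0.0435  0.1268] [179.95  20.97 165.55] [0.1 0.1 0.1] 0.0122 69.6
(array([ 9.8876328 , 40.58753911,  6.42868035]), array([-14.43886984,   4.04300846,   0.03669977])) (array([10.4035956 , 40.64098135,  6.84138117]), array([-14.42919797,   4.02899419,   0.04326149]))
([0.5, 0.0, 1.4], [0.0, -0.0, 0.0])
([-8.6, 0.0, 5.7], [0.0, -0.0, 0.0])
([-17.6, 0.0, 9.9], [0.0, -0.0, 0.0])
([-31.3, -0.0, 16.2], [0.0, -0.0, 0.0])
```

>>> play_rows([
  [[0.4,0,1],[0,0,0],1],
  [[0.4,0,1],[0,0,0],1],
  [[0.4,0,1],[0,0,0],1],
])

```text
time: 7.5
ee_pos: [0.5753, -0.0435, 0.1267]
tcp_rot: [179.9, 21.0, 165.5]
wrist_force: [-2.2, 0.6, 5.0]
opening: 0.0118
grasp_force: 70.5
```

```bash
echo "0.4 0 1 0 0 0">>cmd.txt; python3 chk.py
python3 - <<'E'
from h import *
c=cmd();print(where()); nz=-.0011
for x in(.016,.022,.028,.034,.038,.042,.044): print(inc(c,tray(x,nz,.0405,4)))
E
```

```text
7.5 [ -2.4 -11.6 -22.3  58.6  -4.2  11.3] [ 0.5753 -0.0435  0.1267] [179.94  21.05 165.54] [-2.2  0.6  5. ] 0.0118 70.5
(array([ 9.87174568, 40.58822205,  5.35176478]), array([-14.43886984,   4.04300846,   0.03669977]))
([-5.5, 0.0, 2.6], [0.0, -0.0, 0.0])
([-10.9, 0.0, 5.1], [0.0, -0.0, 0.0])
([-16.4, 0.0, 7.7], [0.0, -0.0, 0.0])
([-21.8, 0.0, 10.2], [0.0, -0.0, 0.0])
([-25.5, 0.0, 11.9], [0.0, -0.0, 0.0])
([-29.1, -0.0, 13.6], [0.0, -0.0, 0.0])
([-30.9, -0.0, 14.4], [0.0, -0.0, 0.0])
```

>>> play_rows([
  [[-2.5,0,1.2],[0,0,0],1],
  [[-6,0,2.8],[0,0,0],1],
  [[-10,0,4.7],[0,0,0],1],
  [[-14,0,6.5],[0,0,0],1],
  [[-18,0,8.4],[0,0,0],1],
  [[-21.8,0,10.2],[0,0,0],1],
  [[-25.5,0,11.9],[0,0,0],1],
  [[-28,0,13.1],[0,0,0],1],
  [[-30,0,14],[0,0,0],1],
  [[-30.9,0,14.4],[0,0,0],1],
  [[-30.9,0,14.4],[0,0,0],1],
])

```text
time: 8.6
ee_pos: [0.6085, -0.0521, 0.1243]
tcp_rot: [179.9, 21.1, 165.5]
wrist_force: [-3.0, 1.3, 7.0]
opening: 0.0124
grasp_force: 71.0
```

```bash
echo "-30.9 0 14.4 0 0 0">>cmd.txt; python3 chk.py
python3 - <<'E'
from h import *
c=cmd();print(where(),where(cur()))
for x in(.045,.046,.047,.048): print(inc(c,tray(x,-.0011,.0405,4)))
t,td=snap('top','t5');s,sd=snap('side','s5')
vis=[]
n0=TO+YX(TY,0).apply([.030,.0405,.015])
for n,im in(('top',t),('side',s)):
    u0,v0=proj(n,n0)[0].astype(int)-25
    vis.append(cv2.resize(im[v0:v0+50,u0:u0+50],None,fx=8,fy=8,interpolation=cv2.INTER_CUBIC))
cv2.imwrite('pics/crop5.png',np.hstack(vis)[...,::-1])
E
```

```text
8.6 [ -3.2  -6.8 -18.5  57.6  -4.   10.6] [ 0.6085 -0.0521  0.1243] [179.93  21.05 165.54] [-3.   1.3  7. ] 0.0124 71.0
(array([43.87805667, 40.60075838,  2.95579819]), array([-14.43886984,   4.04300846,   0.03669977])) (array([45.16290437, 40.7859904 ,  4.43801696]), array([-14.4285912 ,   3.94552343,   0.06274213]))
([-0.9, -0.0, 0.5], [0.0, -0.0, 0.0])
([-1.8, -0.0, 0.9], [0.0, -0.0, 0.0])
([-2.7, -0.0, 1.3], [0.0, -0.0, 0.0])
([-3.7, -0.0, 1.7], [0.0, -0.0, 0.0])
```

View pics/crop5.png

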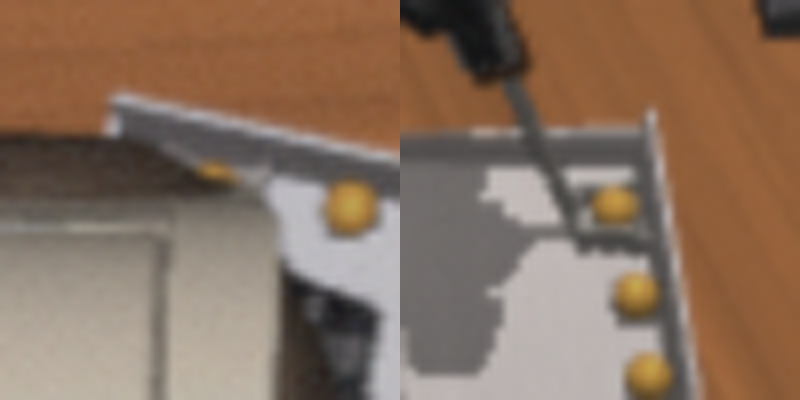

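The side view (ball at about (615,205)) shows the ball sitting between the spoon's cheeks, off the wall line that the other two still follow. I'll push slightly further, then tilt back and lift.

```bash
cat >> h.py <<'E'
NOSE=np.array([.0145,0,0])
def S(p,yaw,pit): return spoon_tcp(p,NOSE,yaw,pit)
def seg(c0,a,b,n,lin=False):  # a,b=(nose xyz,yaw,pit)
    out=[]
    for i in range(1,n+1):
        s=i/n; s=s if lin else s*s*(3-2*s)
        t=S(np.array(a[0])*(1-s)+np.array(b[0])*s,a[1]*(1-s)+b[1]*s,a[2]*(1-s)+b[2]*s)
        x,r=inc(c0,t); out.append([x,r,1])
    return out
def add(r): open('cmd.txt','a').write(' '.join(str(v) for v in r[0]+r[1])+'\n')
def tw(x,ty,z): return TO+YX(TY,0).apply([x,ty,z])
def sp(c=None):
    c=c or cmd(); Rs=c[1]*RST.inv(); e=Rs.as_euler('ZYX',degrees=True); return c[0]+Rs.apply(NOSE-GRIP),e[0],e[1]
E
python3 - <<'E'
from h import *
c=cmd()
p1=(tw(.0455,.0405,.0029),TY,4);p2=(tw(.042,.0405,.020),TY,-8);p3=(tw(.038,.0405,.10),TY,-10)
print(seg(c,sp(),p1,3,True)+seg(c,p1,p2,5,True)+seg(c,p2,p3,6))
E
```

```text
[[[-0.5, 0.0, 0.2], [0.0, -0.0, -0.0], 1], [[-0.9, 0.0, 0.4], [0.0, -0.0, -0.0], 1], [[-1.4, -0.0, 0.6], [0.0, -0.0, 0.0], 1], [[3.7, -0.0, -1.8], [0.0, -2.4, 0.0], 1], [[8.8, 0.0, -4.0], [0.0, -4.8, 0.0], 1], [[13.9, 0.0, -5.9], [0.0, -7.2, 0.0], 1], [[18.8, 0.0, -7.6], [0.0, -9.6, 0.0], 1], [[23.7, 0.0, -9.1], [0.0, -12.0, -0.0], 1], [[22.2, 0.0, -14.6], [0.0, -12.2, -0.0], 1], [[18.4, 0.0, -28.4], [0.0, -12.6, -0.0], 1], [[13.5, 0.0, -46.3], [0.0, -13.0, -0.0], 1], [[8.6, 0.0, -64.2], [0.0, -13.5, -0.0], 1], [[4.8, 0.1, -77.9], [0.0, -13.9, -0.0], 1], [[3.3, 0.1, -83.4], [0.0, -14.0, -0.0], 1]]
```

>>> play_rows([
  [[-0.5,0,0.2],[0,0,0],1],
  [[-0.9,0,0.4],[0,0,0],1],
  [[-1.4,0,0.6],[0,0,0],1],
  [[-1.4,0,0.6],[0,0,0],1],
  [[3.7,0,-1.8],[0,-2.4,0],1],
  [[8.8,0,-4],[0,-4.8,0],1],
  [[13.9,0,-5.9],[0,-7.2,0],1],
  [[18.8,0,-7.6],[0,-9.6,0],1],
  [[23.7,0,-9.1],[0,-12,0],1],
  [[22.2,0,-14.6],[0,-12.2,0],1],
  [[18.4,0,-28.4],[0,-12.6,0],1],
  [[13.5,0,-46.3],[0,-13,0],1],
  [[8.6,0,-64.2],[0,-13.5,0],1],
  [[4.8,0,-77.9],[0,-13.9,0],1],
  [[3.3,0,-83.4],[0,-14,0],1],
  [[3.3,0,-83.4],[0,-14,0],1],
])

```text
time: 10.3
ee_pos: [0.5763, -0.0439, 0.2012]
tcp_rot: [179.9, 35.0, 165.5]
wrist_force: [-0.6, -0.7, -1.6]
opening: 0.0121
grasp_force: 69.5
```

```bash
echo "3.3 0 -83.4 0 -14 0">>cmd.txt; python3 chk.py
python3 - <<'E'
from h import *
c=cmd();print(sp(),sp(cur()))
t,td=snap('top','t6');s,sd=snap('side','s6')
n0=sp()[0]
vis=[]
for n,im in(('top',t),('side',s)):
    u0,v0=proj(n,n0)[0].astype(int)-25
    vis.append(cv2.resize(im[v0:v0+50,u0:u0+50],None,fx=8,fy=8,interpolation=cv2.INTER_CUBIC))
    h=cv2.cvtColor(im,cv2.COLOR_RGB2HSV);W=cloud(n,td if n=='top' else sd)
    m=(h[...,0]>12)&(h[...,0]<28)&(h[...,1]>140)&(h[...,2]>120)&(np.linalg.norm(W-n0,axis=2)<.05)
    print(n,m.sum(),W[m].mean(0) if m.any() else 0)
cv2.imwrite('pics/crop6.png',np.hstack(vis)[...,::-1])
yA=105; d=YX(yA,0).apply([1,0,0]); p=(A-.010*d+[0,0,.085],yA,-10)
r=seg(c,sp(),p,26); print(r[:13]); print(r[13:])
E
```

```text
10.3 [ -0.8 -24.3 -28.8  51.2  -7.7  11.3] [ 0.5763 -0.0439  0.2012] [179.93  35.04 165.52] [-0.6 -0.7 -1.6] 0.0121 69.5
(array([ 0.66841429, -0.06760559,  0.09989395]), np.float64(-14.44788409595978), np.float64(-9.956988663595562)) (array([ 0.66928425, -0.06775908,  0.10163189]), np.float64(-14.447805957285588), np.float64(-10.03832788729453))
top 27 [ 0.65120048 -0.06512442  0.11746949]
side 14 [ 0.64990688 -0.06735711  0.11481696]
[[[0.4, 0.3, -0.2], [-0.3, -0.0, -0.4], 1], [[1.5, 1.0, -0.7], [-1.1, -0.0, -1.7], 1], [[3.1, 2.2, -1.5], [-2.5, -0.0, -3.6], 1], [[5.1, 3.7, -2.4], [-4.3, -0.0, -6.3], 1], [[7.2, 5.7, -3.3], [-6.6, -0.0, -9.5], 1], [[9.2, 8.1, -4.0], [-9.2, -0.0, -13.2], 1], [[10.9, 11.0, -4.3], [-12.2, -0.0, -17.5], 1], [[12.0, 14.5, -4.3], [-15.4, -0.0, -22.1], 1], [[12.5, 18.7, -3.7], [-18.9, -0.0, -27.1], 1], [[12.2, 23.8, -2.5], [-22.6, -0.0, -32.3], 1], [[11.0, 29.9, -0.7], [-26.4, -0.0, -37.8], 1], [[9.1, 37.1, 1.7], [-30.3, -0.0, -43.3], 1], [[6.5, 45.5, 4.6], [-34.2, -0.0, -49.0], 1]]
[[[3.4, 55.0, 7.9], [-38.1, 0.0, -54.6], 1], [[-0.2, 65.7, 11.4], [-42.0, 0.0, -60.2], 1], [[-4.0, 77.4, 15.1], [-45.8, 0.0, -65.6], 1], [[-7.9, 89.9, 18.8], [-49.5, 0.0, -70.8], 1], [[-11.6, 102.8, 22.3], [-53.0, 0.0, -75.8], 1], [[-15.0, 115.8, 25.6], [-56.2, 0.0, -80.4], 1], [[-18.0, 128.5, 28.5], [-59.2, 0.0, -84.7], 1], [[-20.6, 140.4, 31.0], [-61.8, 0.0, -88.4], 1], [[-22.7, 151.1, 33.1], [-64.1, 0.0, -91.6], 1], [[-24.2, 160.2, 34.7], [-65.9, 0.0, -94.3], 1], [[-25.4, 167.1, 35.8], [-67.3, 0.0, -96.2], 1], [[-26.0, 171.4, 36.5], [-68.2, 0.0, -97.5], 1], [[-26.3, 173.0, 36.8], [-68.5, 0.0, -97.9], 1]]
```

View pics/crop6.png

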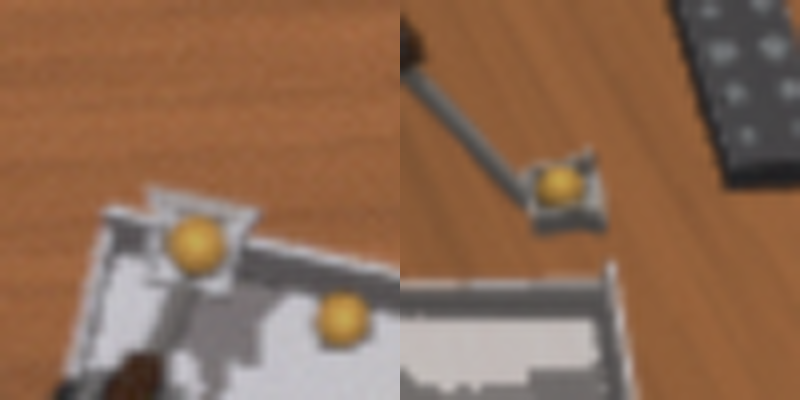

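>>> play_rows([
  [[1.5,1,-0.7],[-1.1,0,-1.7],1],
  [[5.1,3.7,-2.4],[-4.3,0,-6.3],1],
  [[9.2,8.1,-4],[-9.2,0,-13.2],1],
  [[10.9,11,-4.3],[-12.2,0,-17.5],1],
  [[12,14.5,-4.3],[-15.4,0,-22.1],1],
  [[12.5,18.7,-3.7],[-18.9,0,-27.1],1],
  [[12.2,23.8,-2.5],[-22.6,0,-32.3],1],
  [[11,29.9,-0.7],[-26.4,0,-37.8],1],
  [[9.1,37.1,1.7],[-30.3,0,-43.3],1],
  [[6.5,45.5,4.6],[-34.2,0,-49],1],
  [[3.4,55,7.9],[-38.1,0,-54.6],1],
  [[-0.2,65.7,11.4],[-42,0,-60.2],1],
  [[-4,77.4,15.1],[-45.8,0,-65.6],1],
  [[-7.9,89.9,18.8],[-49.5,0,-70.8],1],
  [[-11.6,102.8,22.3],[-53,0,-75.8],1],
  [[-15,115.8,25.6],[-56.2,0,-80.4],1],
  [[-18,128.5,28.5],[-59.2,0,-84.7],1],
  [[-22.7,151.1,33.1],[-64.1,0,-91.6],1],
  [[-25.4,167.1,35.8],[-67.3,0,-96.2],1],
  [[-26.3,173,36.8],[-68.5,0,-97.9],1],
])

```text
time: 12.4
ee_pos: [0.661, 0.1144, 0.1821]
tcp_rot: [179.8, 35.1, -74.8]
wrist_force: [-0.4, -1.1, -2.1]
opening: 0.0121
grasp_force: 69.4
```

```bash
echo "-26.3 173 36.8 -68.5 0 -97.9">>cmd.txt; python3 chk.py
cat > dump.py <<'E'
from h import *
import sys
C,y,z0={'A':(A,105,.085),'B':(B,120,.085)}[sys.argv[1]]
d=YX(y,0).apply([1,0,0]); c=cmd();print(sp(),sp(cur()))
lo=(C-.010*d+[0,0,.048],y,0); ti=(C-.010*d+[0,0,.050],y,58)
print(seg(c,sp(),lo,5)); print(seg(S(*lo),lo,ti,9)) # second relative to lo
up=(C-.010*d+[0,0,.11],y,20); print(seg(S(*ti),ti,up,6))
E
python3 dump.py A
```

```text
12.4 [  -2.7   30.6   28.8  100.5   33.1 -111.7] [0.661  0.1144 0.1821] [179.79  35.08 -74.78] [-0.4 -1.1 -2.1] 0.0121 69.4
(array([0.63505733, 0.2058685 , 0.08502551]), np.float64(105.04302102684143), np.float64(-10.024676470071292)) (array([0.63524831, 0.20696534, 0.08253115]), np.float64(105.3056042078416), np.float64(-10.076990810402473))
[[[-0.3, 0.0, 2.8], [0.0, 1.0, 0.0], 1], [[-1.0, 0.0, 9.6], [0.0, 3.5, 0.0], 1], [[-1.8, 0.0, 18.1], [0.0, 6.5, 0.0], 1], [[-2.5, 0.0, 25.5], [0.0, 9.0, 0.0], 1], [[-2.8, 0.0, 28.7], [0.0, 10.0, 0.0], 1]]
[[[-4.8, 0.0, -0.7], [-0.0, 2.0, 0.0], 1], [[-17.7, -0.0, -1.8], [0.0, 7.3, -0.0], 1], [[-36.4, 0.0, -1.4], [0.0, 15.0, -0.0], 1], [[-58.2, -0.0, 2.5], [-0.0, 24.2, -0.0], 1], [[-80.2, -0.0, 10.1], [0.0, 33.8, -0.0], 1], [[-99.5, -0.0, 20.7], [-0.0, 43.0, 0.0], 1], [[-114.3, 0.0, 31.9], [0.0, 50.7, 0.0], 1], [[-123.6, -0.0, 40.7], [0.0, 56.0, -0.0], 1], [[-126.8, -0.0, 44.2], [0.0, 58.0, -0.0], 1]]
[[[9.1, 0.0, -2.5], [0.0, -2.8, -0.0], 1], [[31.5, -0.0, -7.4], [-0.0, -9.9, -0.0], 1], [[59.7, -0.0, -10.7], [0.0, -19.0, 0.0], 1], [[86.1, -0.0, -11.0], [-0.0, -28.1, 0.0], 1], [[105.1, 0.0, -9.3], [-0.0, -35.2, -0.0], 1], [[112.3, -0.0, -8.1], [-0.0, -38.0, -0.0], 1]]
```

>>> play_rows([
  [[-0.3,0,2.8],[0,1,0],1],
  [[-1,0,9.6],[0,3.5,0],1],
  [[-1.8,0,18.1],[0,6.5,0],1],
  [[-2.5,0,25.5],[0,9,0],1],
  [[-2.8,0,28.7],[0,10,0],1],
  [[-2.8,0,28.7],[0,10,0],1],
  [[-2.8,0,28.7],[0,10,0],1],
  [[-2.8,0,28.7],[0,10,0],1],
])

```text
time: 13.2
ee_pos: [0.6556, 0.1305, 0.163]
tcp_rot: [180.0, 25.0, -75.0]
wrist_force: [-0.3, 0.1, -2.5]
opening: 0.0122
grasp_force: 69.5
```

```bash
echo "-2.8 0 28.7 0 10 0">>cmd.txt; python3 chk.py
python3 - <<'E'
from h import *
print(sp(),sp(cur()))
s,sd=snap('side','s7')
n0=sp()[0]; u0,v0=proj('side',A+[0,0,.04])[0].astype(int)-25
cv2.imwrite('pics/crop7.png',cv2.resize(s[v0:v0+50,u0:u0+50],None,fx=8,fy=8,interpolation=cv2.INTER_CUBIC)[...,::-1])
E
```

```text
13.2 [   1.8   25.4   22.3   93.    24.3 -104.5] [0.6556 0.1305 0.163 ] [179.99  25.05 -75.02] [-0.3  0.1 -2.5] 0.0122 69.5
(array([0.63505321, 0.20587668, 0.0479719 ]), np.float64(105.04352829055539), np.float64(-0.024676482805251383)) (array([0.63556533, 0.20514561, 0.04827041]), np.float64(104.98755305484315), np.float64(-0.049333365936358335))
```

View pics/crop7.png

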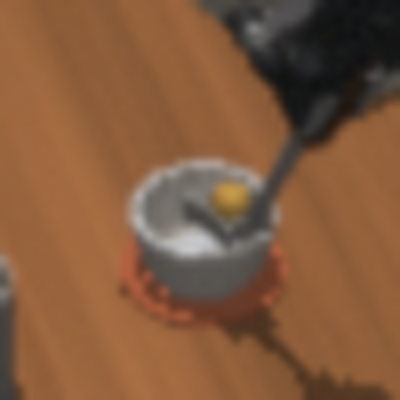

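Ball in spoon, the nose over the crucible's mouth (crop (230,200), mouth centre (205,215)). Tipping.

>>> play_rows([
  [[-4.8,0,-0.7],[0,2,0],1],
  [[-17.7,0,-1.8],[0,7.3,0],1],
  [[-36.4,0,-1.4],[0,15,0],1],
  [[-55,0,2],[0,22.8,0],1],
  [[-75,0,8],[0,31,0],1],
  [[-90,0,15.2],[0,38.4,0],1],
  [[-103.5,0,23.5],[0,45,0],1],
  [[-114.3,0,31.9],[0,50.7,0],1],
  [[-123.6,0,40.7],[0,56,0],1],
  [[-126.8,0,44.2],[0,58,0],1],
  [[-126.8,0,44.2],[0,58,0],1],
  [[-126.8,0,44.2],[0,58,0],1],
  [[-126.8,0,44.2],[0,58,0],1],
  [[-126.8,0,44.2],[0,58,0],1],
  [[-126.8,0,44.2],[0,58,0],1],
])

```text
time: 14.75
ee_pos: [0.6211, 0.2592, 0.1774]
tcp_rot: [-179.9, -32.9, -75.1]
wrist_force: [-0.6, -0.1, -0.3]
opening: 0.0123
grasp_force: 69.5
```

```bash
echo "-126.8 0 44.2 0 58 0">>cmd.txt; python3 chk.py
cat > ballat.py <<'E'
from h import *
import sys
C={'A':A,'B':B}[sys.argv[1]]
print(sp(),sp(cur()))
for n in('top','side'):
    im,d=camera(n);h=cv2.cvtColor(im,cv2.COLOR_RGB2HSV);W=cloud(n,d)
    m=(h[...,0]>12)&(h[...,0]<28)&(h[...,1]>140)&(h[...,2]>60)&(np.linalg.norm(W[...,:2]-C[:2],axis=2)<.03)&(W[...,2]>.004)
    print(n,m.sum(),W[m].mean(0) if m.any() else 0)
E
python3 ballat.py A
```

```text
14.75 [ 34.4  31.2  29.7 100.6 -30.9 -67.3] [0.6211 0.2592 0.1774] [-179.93  -32.93  -75.07] [-0.6 -0.1 -0.3] 0.0123 69.5
(array([0.63506558, 0.20583103, 0.04999525]), np.float64(105.04812866929737), np.float64(57.97532340171048)) (array([0.63578755, 0.20487342, 0.05102563]), np.float64(104.87109006385623), np.float64(57.92778561324474))
top 22 [0.63047233 0.22790812 0.02941042]
side 8 [0.62784325 0.22431452 0.02079974]
```

```bash
python3 - <<'E'
from h import *
c=cmd(); a=sp(); d=YX(105,0).apply([1,0,0])
up=(A-.02*d+[0,0,.11],105,10); print(seg(c,a,up,6))
h=(tw(.010,-.0007,.06),TY,4); r=seg(S(*up),up,h,22); print([r[i] for i in (1,3,5)+tuple(range(6,17))+(18,20,21)])
w=(tw(.010,-.0007,.0079),TY,4); print(inc(S(*h),S(*w)))
E
```

```text
[[[11.5, 0.0, -1.7], [0.0, -3.6, 0.0], 1], [[39.6, -0.0, -3.8], [-0.0, -12.4, 0.0], 1], [[74.2, 0.0, -1.9], [-0.0, -24.0, 0.0], 1], [[105.8, 0.0, 4.7], [-0.0, -35.5, 0.0], 1], [[127.5, 0.0, 12.5], [-0.0, -44.4, 0.0], 1], [[135.5, 0.0, 16.2], [-0.0, -48.0, 0.0], 1]]
[[[7.0, 4.7, -0.5], [0.7, -0.1, 2.7], 1], [[25.4, 17.6, -1.8], [2.7, -0.5, 10.0], 1], [[51.2, 36.9, -3.1], [5.8, -1.1, 21.0], 1], [[65.4, 48.3, -3.6], [7.7, -1.4, 27.5], 1], [[79.9, 60.2, -4.0], [9.8, -1.7, 34.5], 1], [[94.2, 72.4, -4.0], [12.1, -2.1, 41.9], 1], [[108.0, 84.3, -3.8], [14.5, -2.4, 49.5], 1], [[121.2, 95.7, -3.4], [17.0, -2.7, 57.3], 1], [[133.5, 106.1, -2.7], [19.5, -3.0, 65.0], 1], [[145.0, 115.2, -1.8], [22.1, -3.2, 72.6], 1], [[155.6, 123.0, -0.9], [24.6, -3.4, 79.9], 1], [[165.3, 129.3, 0.1], [27.0, -3.6, 86.8], 1], [[174.1, 134.1, 1.1], [29.3, -3.7, 93.2], 1], [[182.1, 137.7, 2.0], [31.4, -3.7, 98.9], 1], [[194.7, 141.7, 3.4], [34.8, -3.7, 108.0], 1], [[201.9, 143.1, 4.1], [36.7, -3.7, 113.0], 1], [[202.9, 143.3, 4.2], [36.9, -3.7, 113.6], 1]]
([18.7, 0.0, 48.6], [0.0, 0.0, 0.0])
```

>>> play_rows([
  [[11.5,0,-1.7],[0,-3.6,0],1],
  [[39.6,0,-3.8],[0,-12.4,0],1],
  [[62,0,-3],[0,-20,0],1],
  [[84,0,0],[0,-27.6,0],1],
  [[105.8,0,4.7],[0,-35.5,0],1],
  [[127.5,0,12.5],[0,-44.4,0],1],
  [[135.5,0,16.2],[0,-48,0],1],
  [[135.5,0,16.2],[0,-48,0],1],
])

```text
time: 15.65
ee_pos: [0.6534, 0.1382, 0.2365]
tcp_rot: [180.0, 15.1, -75.2]
wrist_force: [0.7, 0.3, -2.3]
opening: 0.0124
grasp_force: 69.5
```

>>> play_rows([
  [[7,4.7,-0.5],[0.7,-0.1,2.7],1],
  [[25.4,17.6,-1.8],[2.7,-0.5,10],1],
  [[51.2,36.9,-3.1],[5.8,-1.1,21],1],
  [[65.4,48.3,-3.6],[7.7,-1.4,27.5],1],
  [[79.9,60.2,-4],[9.8,-1.7,34.5],1],
  [[94.2,72.4,-4],[12.1,-2.1,41.9],1],
  [[108,84.3,-3.8],[14.5,-2.4,49.5],1],
  [[121.2,95.7,-3.4],[17,-2.7,57.3],1],
  [[133.5,106.1,-2.7],[19.5,-3,65],1],
  [[145,115.2,-1.8],[22.1,-3.2,72.6],1],
  [[155.6,123,-0.9],[24.6,-3.4,79.9],1],
  [[165.3,129.3,0.1],[27,-3.6,86.8],1],
  [[174.1,134.1,1.1],[29.3,-3.7,93.2],1],
  [[182.1,137.7,2],[31.4,-3.7,98.9],1],
  [[194.7,141.7,3.4],[34.8,-3.7,108],1],
  [[201.9,143.1,4.1],[36.7,-3.7,113],1],
  [[202.9,143.3,4.2],[36.9,-3.7,113.6],1],
  [[202.9,143.3,4.2],[36.9,-3.7,113.6],1],
  [[202.9,143.3,4.2],[36.9,-3.7,113.6],1],
])

```text
time: 17.55
ee_pos: [0.5649, -0.083, 0.1804]
tcp_rot: [180.0, 21.0, 165.8]
wrist_force: [0.3, -0.1, -1.2]
opening: 0.0125
grasp_force: 69.5
```

```bash
echo "135.5 0 16.2 0 -48 0
202.9 143.3 4.2 36.9 -3.7 113.6">>cmd.txt; python3 chk.py; python3 ballat.py A
python3 - <<'E'
from h import *
c=cmd();print(where())
# remaining balls in tray
im,d=camera('side');h=cv2.cvtColor(im,cv2.COLOR_RGB2HSV);W=cloud('side',d);L=YX(TY,0).inv().apply((np.nan_to_num(W)-TO).reshape(-1,3)).reshape(W.shape)
m=(h[...,0]>12)&(h[...,0]<28)&(h[...,1]>120)&(L[...,0]>.02)&(L[...,0]<.05)&(abs(L[...,1])<.07)&(L[...,2]>.01)&(L[...,2]<.04)
n,l,st,ce=cv2.connectedComponentsWithStats(m.astype(np.uint8))
for i in range(1,n):
    if st[i,4]>5: print('ball',st[i,4],L[l==i].mean(0))
print(inc(c,S(tw(.010,-.0007,.0079),TY,4)),inc(c,S(tw(.010,-.0007,.0064),TY,4)))
E
```

```text
17.55 [ -7.2 -13.1 -17.7  64.5  -2.5   6.5] [ 0.5649 -0.083   0.1804] [179.95  21.01 165.8 ] [ 0.3 -0.1 -1.2] 0.0125 69.5
(array([ 0.63129423, -0.10038845,  0.05993249]), np.float64(-14.358346856510783), np.float64(4.000986070514804)) (array([ 0.63180747, -0.09983802,  0.06050996]), np.float64(-14.182137066389119), np.float64(3.9891465988905725))
top 23 [0.63031026 0.22755059 0.02324704]
side 0 0
(array([10.18305332, -0.47650329, 59.93248803]), array([-14.35834686,   4.00098607,   0.05794636]))
ball 18 [ 0.0363554  -0.00554973  0.01857636]
ball 20 [ 0.03617151 -0.04554013  0.01873423]
([18.8, -0.0, 48.5], [0.1, -0.0, 0.1]) ([19.4, -0.0, 49.9], [0.1, -0.0, 0.1])
```

```bash
python3 - <<'E'
from h import *
c=cmd();a=(tw(.010,-.0007,.0079),TY,4);b=(tw(.010,-.0007,.0054),TY,4);e=(tw(.0455,-.0007,.0029),TY,4)
print(inc(c,S(*a)),inc(c,S(*b)));print(seg(c,b,e,9,True))
p2=(tw(.042,-.0007,.020),TY,-8);p3=(tw(.038,-.0007,.10),TY,-10);c=S(*e);print(seg(c,e,p2,5,True)+seg(c,p2,p3,6))
E
```

```text
([18.8, -0.0, 48.5], [0.1, -0.0, 0.1]) ([19.7, -0.0, 50.8], [0.1, -0.0, 0.1])
[[[16.1, -0.0, 52.5], [0.1, -0.0, 0.1], 1], [[12.5, -0.1, 54.2], [0.1, -0.0, 0.1], 1], [[9.0, -0.1, 55.9], [0.1, -0.0, 0.1], 1], [[5.4, -0.1, 57.5], [0.1, -0.0, 0.1], 1], [[1.8, -0.1, 59.2], [0.1, -0.0, 0.1], 1], [[-1.8, -0.1, 60.9], [0.1, -0.0, 0.1], 1], [[-5.4, -0.1, 62.6], [0.1, -0.0, 0.1], 1], [[-8.9, -0.1, 64.2], [0.1, -0.0, 0.1], 1], [[-12.5, -0.1, 65.9], [0.1, -0.0, 0.1], 1]]
[[[5.1, 0.0, -2.4], [-0.0, -2.4, 0.0], 1], [[10.2, 0.0, -4.6], [0.0, -4.8, 0.0], 1], [[15.2, -0.0, -6.6], [0.0, -7.2, 0.0], 1], [[20.2, 0.0, -8.3], [-0.0, -9.6, -0.0], 1], [[25.1, 0.0, -9.8], [0.0, -12.0, -0.0], 1], [[23.6, -0.0, -15.3], [0.0, -12.1, 0.0], 1], [[19.8, -0.0, -29.1], [0.0, -12.5, 0.0], 1], [[14.9, -0.0, -47.0], [0.0, -13.0, 0.0], 1], [[9.9, -0.0, -64.8], [0.0, -13.5, -0.0], 1], [[6.1, -0.0, -78.6], [-0.0, -13.9, -0.0], 1], [[4.6, 0.0, -84.1], [0.0, -14.0, 0.0], 1]]
```

>>> play_rows([
  [[5,0,13],[0,0,0],1],
  [[13,0,33],[0.1,0,0.1],1],
  [[17.3,0,44.5],[0.1,0,0.1],1],
  [[18.8,0,48.5],[0.1,0,0.1],1],
  [[18.8,0,48.5],[0.1,0,0.1],1],
  [[18.8,0,48.5],[0.1,0,0.1],1],
  [[19.3,0,49.7],[0.1,0,0.1],1],
  [[19.7,0,50.8],[0.1,0,0.1],1],
  [[16.1,0,52.5],[0.1,0,0.1],1],
  [[12.5,0,54.2],[0.1,0,0.1],1],
  [[9,0,55.9],[0.1,0,0.1],1],
  [[5.4,0,57.5],[0.1,0,0.1],1],
  [[1.8,0,59.2],[0.1,0,0.1],1],
  [[-1.8,0,60.9],[0.1,0,0.1],1],
  [[-5.4,0,62.6],[0.1,0,0.1],1],
  [[-8.9,0,64.2],[0.1,0,0.1],1],
  [[-11,0,65.2],[0.1,0,0.1],1],
  [[-12.5,0,65.9],[0.1,0,0.1],1],
  [[-12.5,0,65.9],[0.1,0,0.1],1],
])

```text
time: 19.6
ee_pos: [0.5992, -0.0922, 0.1244]
tcp_rot: [180.0, 21.0, 165.5]
wrist_force: [-8.3, 3.2, 12.7]
opening: 0.0122
grasp_force: 72.1
```

>>> play_rows([
  [[5.1,0,-2.4],[0,-2.4,0],1],
  [[10.2,0,-4.6],[0,-4.8,0],1],
  [[15.2,0,-6.6],[0,-7.2,0],1],
  [[20.2,0,-8.3],[0,-9.6,0],1],
  [[25.1,0,-9.8],[0,-12,0],1],
  [[23.6,0,-15.3],[0,-12.1,0],1],
  [[19.8,0,-29.1],[0,-12.5,0],1],
  [[14.9,0,-47],[0,-13,0],1],
  [[9.9,0,-64.8],[0,-13.5,0],1],
  [[6.1,0,-78.6],[0,-13.9,0],1],
  [[4.6,0,-84.1],[0,-14,0],1],
  [[4.6,0,-84.1],[0,-14,0],1],
])

```text
time: 20.8
ee_pos: [0.566, -0.0837, 0.2015]
tcp_rot: [180.0, 35.1, 165.5]
wrist_force: [-0.6, 0.2, -1.6]
opening: 0.0121
grasp_force: 69.5
```

```bash
echo "-12.5 0 65.9 0.1 0 0.1
4.6 0 -84.1 0 -14 0">>cmd.txt; python3 chk.py
python3 - <<'E'
from h import *
c=cmd();a=sp();print(a,sp(cur()))
for n in('top','side'):
    im,d=camera(n);h=cv2.cvtColor(im,cv2.COLOR_RGB2HSV);W=cloud(n,d)
    m=(h[...,0]>12)&(h[...,0]<28)&(h[...,1]>140)&(h[...,2]>120)
    m1=m&(np.linalg.norm(W-a[0],axis=2)<.05); print(n,m1.sum(),W[m1].mean(0) if m1.any() else 0)
    m2=m&(np.linalg.norm(W[...,:2]-TO[:2],axis=2)<.09)&(W[...,2]>.012)&(W[...,2]<.03); print(' tray',m2.sum(),YX(TY,0).inv().apply(W[m2]-TO).mean(0) if m2.any() else 0)
# via point above A side then B
y=120;d=YX(y,0).apply([1,0,0]);p=(B-.010*d+[0,0,.11],y,-10)
r=seg(c,a,p,36);print(r[1:18:1]);m=S(*[(np.array(a[i])*.5+np.array(p[i])*.5) for i in range(3)]);
def part(s0,s1): pass
print(inc(c,m)); 
out=[]
for i in range(19,37):
    s=i/36;s=s*s*(3-2*s);out.append([*inc(m,S(a[0]*(1-s)+p[0]*s,a[1]*(1-s)+p[1]*s,a[2]*(1-s)+p[2]*s)),1])
print(out)
E
```

```text
20.8 [ -6.2 -25.7 -29.8  51.1  -4.7   6.8] [ 0.566  -0.0837  0.2015] [179.98  35.1  165.5 ] [-0.6  0.2 -1.6] 0.0121 69.5
(array([ 0.65818671, -0.10748302,  0.10000943]), np.float64(-14.49163238609421), np.float64(-9.998946403506826)) (array([ 0.6591087 , -0.10770593,  0.10203458]), np.float64(-14.491141654539964), np.float64(-10.104175524249444))
top 25 [ 0.6409392  -0.10502211  0.11748117]
 tray 24 [ 0.03693454 -0.04222154  0.02154968]
side 19 [ 0.63897112 -0.10739897  0.11494981]
 tray 16 [ 0.0368429  -0.0453675   0.01962198]
[[[1.8, 1.7, -1.3], [-0.7, -0.0, -1.0], 1], [[3.9, 3.7, -2.9], [-1.5, -0.0, -2.2], 1], [[6.6, 6.5, -5.1], [-2.6, -0.0, -3.8], 1], [[9.9, 10.0, -7.6], [-4.1, -0.0, -5.8], 1], [[13.7, 14.1, -10.5], [-5.7, -0.0, -8.2], 1], [[17.7, 18.9, -13.6], [-7.6, -0.0, -10.9], 1], [[21.9, 24.4, -16.9], [-9.7, -0.0, -13.9], 1], [[26.1, 30.4, -20.2], [-12.1, -0.0, -17.2], 1], [[30.2, 37.2, -23.5], [-14.5, -0.0, -20.8], 1], [[34.2, 44.6, -26.6], [-17.2, -0.0, -24.6], 1], [[37.8, 52.7, -29.7], [-20.0, -0.0, -28.6], 1], [[41.2, 61.7, -32.5], [-22.9, -0.0, -32.7], 1], [[44.1, 71.4
[... 451 characters left out ...]
8.1], 1], [[-57.4, 35.7, 37.7], [-15.7, -0.0, -22.4], 1], [[-69.9, 43.1, 46.0], [-18.6, -0.0, -26.5], 1], [[-82.4, 50.7, 54.3], [-21.4, -0.0, -30.5], 1], [[-94.7, 58.2, 62.5], [-24.0, -0.0, -34.3], 1], [[-106.6, 65.7, 70.4], [-26.5, -0.0, -37.9], 1], [[-117.9, 73.0, 78.0], [-28.8, -0.0, -41.2], 1], [[-128.5, 79.9, 85.1], [-31.0, -0.0, -44.2], 1], [[-138.1, 86.5, 91.5], [-32.9, -0.0, -46.9], 1], [[-146.7, 92.4, 97.3], [-34.5, -0.0, -49.3], 1], [[-154.0, 97.6, 102.2], [-35.9, -0.0, -51.3], 1], [[-159.9, 101.9, 106.1], [-37.1, -0.0, -52.9], 1], [[-164.3, 105.1, 109.1], [-37.9, -0.0, -54.1], 1], [[-167.0, 107.1, 110.9], [-38.4, -0.0, -54.8], 1], [[-168.0, 107.8, 111.5], [-38.6, -0.0, -55.1], 1]]
```

>>> play_rows([
  [[1.8,1.7,-1.3],[-0.7,0,-1],1],
  [[3.9,3.7,-2.9],[-1.5,0,-2.2],1],
  [[6.6,6.5,-5.1],[-2.6,0,-3.8],1],
  [[9.9,10,-7.6],[-4.1,0,-5.8],1],
  [[13.7,14.1,-10.5],[-5.7,0,-8.2],1],
  [[17.7,18.9,-13.6],[-7.6,0,-10.9],1],
  [[21.9,24.4,-16.9],[-9.7,0,-13.9],1],
  [[26.1,30.4,-20.2],[-12.1,0,-17.2],1],
  [[30.2,37.2,-23.5],[-14.5,0,-20.8],1],
  [[34.2,44.6,-26.6],[-17.2,0,-24.6],1],
  [[37.8,52.7,-29.7],[-20,0,-28.6],1],
  [[41.2,61.7,-32.5],[-22.9,0,-32.7],1],
  [[44.1,71.4,-35],[-25.9,0,-37],1],
  [[46.7,82,-37.3],[-29,0,-41.4],1],
  [[48.8,93.4,-39.3],[-32.2,0,-45.9],1],
  [[50.6,105.8,-41],[-35.4,0,-50.5],1],
  [[52,119,-42.5],[-38.6,0,-55.1],1],
])

```text
time: 22.6
ee_pos: [0.5303, 0.0487, 0.2048]
tcp_rot: [-180.0, 35.0, -127.0]
wrist_force: [0.0, -0.4, -1.0]
opening: 0.0122
grasp_force: 69.5
```

>>> play_rows([
  [[-10.3,7,6.7],[-3.2,0,-4.6],1],
  [[-21.4,14,13.9],[-6.4,0,-9.1],1],
  [[-33,21.1,21.6],[-9.6,0,-13.6],1],
  [[-45,28.3,29.5],[-12.6,0,-18.1],1],
  [[-57.4,35.7,37.7],[-15.7,0,-22.4],1],
  [[-69.9,43.1,46],[-18.6,0,-26.5],1],
  [[-82.4,50.7,54.3],[-21.4,0,-30.5],1],
  [[-94.7,58.2,62.5],[-24,0,-34.3],1],
  [[-106.6,65.7,70.4],[-26.5,0,-37.9],1],
  [[-117.9,73,78],[-28.8,0,-41.2],1],
  [[-128.5,79.9,85.1],[-31,0,-44.2],1],
  [[-138.1,86.5,91.5],[-32.9,0,-46.9],1],
  [[-146.7,92.4,97.3],[-34.5,0,-49.3],1],
  [[-154,97.6,102.2],[-35.9,0,-51.3],1],
  [[-159.9,101.9,106.1],[-37.1,0,-52.9],1],
  [[-164.3,105.1,109.1],[-37.9,0,-54.1],1],
  [[-167,107.1,110.9],[-38.4,0,-54.8],1],
  [[-168,107.8,111.5],[-38.6,0,-55.1],1],
  [[-168,107.8,111.5],[-38.6,0,-55.1],1],
])

```text
time: 24.5
ee_pos: [0.5667, 0.274, 0.21]
tcp_rot: [180.0, 35.0, -59.9]
wrist_force: [-0.0, -0.1, -0.4]
opening: 0.0123
grasp_force: 69.6
```

```bash
echo "52 119 -42.5 -38.6 0 -55.1
-168 107.8 111.5 -38.6 0 -55.1">>cmd.txt; python3 chk.py; python3 dump.py B; python3 ballat.py B
```

```text
24.5 [  12.4   23.7   22.4  100.7   33.2 -111.2] [0.5667 0.274  0.21  ] [180.    35.02 -59.95] [-0.  -0.1 -0.4] 0.0123 69.6
(array([0.51818099, 0.35730779, 0.11012016]), np.float64(120.0572523692688), np.float64(-10.024268516608826)) (array([0.51859853, 0.35707771, 0.11040446]), np.float64(120.05508155056066), np.float64(-10.023759386538819))
[[[1.2, 0.0, 4.9], [0.0, 1.0, 0.0], 1], [[4.1, -0.0, 16.8], [0.0, 3.5, 0.0], 1], [[7.5, -0.1, 31.4], [0.0, 6.5, 0.0], 1], [[10.4, -0.1, 43.9], [0.0, 9.0, 0.0], 1], [[11.6, -0.1, 49.2], [0.0, 10.0, 0.0], 1]]
[[[-4.8, -0.0, -0.7], [0.0, 2.0, 0.0], 1], [[-17.7, 0.0, -1.8], [0.0, 7.3, 0.0], 1], [[-36.4, 0.0, -1.4], [-0.0, 15.0, 0.0], 1], [[-58.2, -0.0, 2.5], [0.0, 24.2, 0.0], 1], [[-80.2, -0.0, 10.1], [0.0, 33.8, 0.0], 1], [[-99.5, -0.0, 20.7], [0.0, 43.0, 0.0], 1], [[-114.3, -0.0, 31.9], [-0.0, 50.7, 0.0], 1], [[-123.6, 0.0, 40.7], [-0.0, 56.0, 0.0], 1], [[-126.8, -0.0, 44.2], [-0.0, 58.0, 0.0], 1]]
[[[9.1, 0.0, -2.5], [0.0, -2.8, 0.0], 1], [[31.5, 0.0, -7.4], [0.0, -9.9, 0.0], 1], [[59.7, -0.0, -10.7], [0.0, -19.0, 0.0], 1], [[86.1, 0.0, -11.0], [-0.0, -28.1, -0.0], 1], [[105.1, -0.0, -9.3], [0.0, -35.2, -0.0], 1], [[112.3, 0.0, -8.1], [0.0, -38.0, -0.0], 1]]
(array([0.51818099, 0.35730779, 0.11012016]), np.float64(120.0572523692688), np.float64(-10.024268516608826)) (array([0.51859853, 0.35707771, 0.11040446]), np.float64(120.05508155056066), np.float64(-10.023759386538819))
top 21 [0.52457563 0.34200314 0.12543773]
side 9 [0.52288039 0.34287311 0.1230453 ]
```

Ball still in the spoon. Lower, settle, tip.

>>> play_rows([
  [[1.2,0,4.9],[0,1,0],1],
  [[4.1,0,16.8],[0,3.5,0],1],
  [[7.5,-0.1,31.4],[0,6.5,0],1],
  [[10.4,-0.1,43.9],[0,9,0],1],
  [[11.6,-0.1,49.2],[0,10,0],1],
  [[11.6,-0.1,49.2],[0,10,0],1],
  [[11.6,-0.1,49.2],[0,10,0],1],
  [[11.6,-0.1,49.2],[0,10,0],1],
])

```text
time: 25.4
ee_pos: [0.5577, 0.29, 0.1635]
tcp_rot: [-180.0, 25.0, -60.0]
wrist_force: [0.3, 0.3, -1.0]
opening: 0.0125
grasp_force: 69.4
```

>>> play_rows([
  [[-4.8,0,-0.7],[0,2,0],1],
  [[-17.7,0,-1.8],[0,7.3,0],1],
  [[-36.4,0,-1.4],[0,15,0],1],
  [[-55,0,2],[0,22.8,0],1],
  [[-75,0,8],[0,31,0],1],
  [[-90,0,15.2],[0,38.4,0],1],
  [[-103.5,0,23.5],[0,45,0],1],
  [[-114.3,0,31.9],[0,50.7,0],1],
  [[-123.6,0,40.7],[0,56,0],1],
  [[-126.8,0,44.2],[0,58,0],1],
  [[-126.8,0,44.2],[0,58,0],1],
  [[-126.8,0,44.2],[0,58,0],1],
  [[-126.8,0,44.2],[0,58,0],1],
  [[-126.8,0,44.2],[0,58,0],1],
  [[-126.8,0,44.2],[0,58,0],1],
])

```text
time: 26.9
ee_pos: [0.491, 0.4052, 0.1774]
tcp_rot: [-179.9, -32.9, -60.1]
wrist_force: [-0.1, 0.3, -0.1]
opening: 0.0123
grasp_force: 69.5
```

```bash
echo "11.6 -0.1 49.2 0 10 0
-126.8 0 44.2 0 58 0">>cmd.txt; python3 chk.py; python3 ballat.py B; python3 - <<'E'
from h import *
c=cmd(); a=sp(); d=YX(120,0).apply([1,0,0])
up=(B-.02*d+[0,0,.13],120,5); u=S(*up); print('up',inc(c,u))
v=(np.array([.58,0.0,.15]),50,0);m=S(*v);print('via',inc(u,m))
cm=(np.array([.201,.512,.25]),None)
L=[np.array(l.split(),float) for l in open('cmd.txt')][:5]
p=(np.array([.201,.512,.25]),Ro.from_euler('xyz',[180,0,158.526],degrees=True))
G=[]
for q in L: p=(p[0]+p[1].apply(q[:3]/1000),p[1]*Ro.from_rotvec(q[3:],degrees=True)); G.append(p)
print('hover',inc(m,G[4]),G[4][0],sp(G[4])); print('down',inc(G[4],G[3]))
E
```

```text
26.9 [ 51.7  26.8  23.4 100.1 -30.3 -64.6] [0.491  0.4052 0.1774] [-179.94  -32.92  -60.05] [-0.1  0.3 -0.1] 0.0123 69.5
(array([0.51829112, 0.35729554, 0.05003776]), np.float64(120.07558624514542), np.float64(57.97572983137978)) (array([0.51917351, 0.35652388, 0.05106404]), np.float64(119.89989282149998), np.float64(57.92160967824671))
top 19 [0.50715145 0.37561204 0.02394516]
side 6 [0.50651717 0.37466529 0.04441572]
up ([152.5, -0.0, 9.9], [0.0, -53.0, 0.1])
via ([267.6, 197.9, -112.0], [26.8, -4.4, 64.7])
hover ([220.3, -134.3, -54.2], [25.6, -0.0, 54.7]) [ 0.49016845 -0.31600563  0.22081792] (array([ 0.56612593, -0.3300331 ,  0.1060461 ]), np.float64(-10.412041244228762), np.float64(-0.020893839094984913))
down ([42.3, 0.1, 90.6], [0.0, 0.0, 0.0])
```

>>> play_rows([
  [[19,0,-8],[0,-6,0],1],
  [[44,0,-10],[0,-14,0],1],
  [[68,0,-9],[0,-22,0],1],
  [[92,0,-6],[0,-30,0],1],
  [[115,0,-1],[0,-38,0],1],
  [[136,0,5],[0,-46,0],1],
  [[152.5,0,9.9],[0,-53,0.1],1],
  [[152.5,0,9.9],[0,-53,0.1],1],
  [[152.5,0,9.9],[0,-53,0.1],1],
])

```text
time: 27.9
ee_pos: [0.5579, 0.2894, 0.251]
tcp_rot: [180.0, 19.9, -60.2]
wrist_force: [0.7, 0.2, -0.2]
opening: 0.0125
grasp_force: 69.5
```

>>> play_rows([
  [[27,20,-11],[2.7,-0.4,6.5],1],
  [[54,40,-22],[5.4,-0.9,13],1],
  [[80,59,-34],[8,-1.3,19.4],1],
  [[107,79,-45],[10.7,-1.8,25.9],1],
  [[134,99,-56],[13.4,-2.2,32.4],1],
  [[161,119,-67],[16.1,-2.6,38.8],1],
  [[187,139,-78],[18.8,-3.1,45.3],1],
  [[214,158,-90],[21.4,-3.5,51.8],1],
  [[241,178,-101],[24.1,-4,58.2],1],
  [[267.6,197.9,-112],[26.8,-4.4,64.7],1],
  [[267.6,197.9,-112],[26.8,-4.4,64.7],1],
  [[267.6,197.9,-112],[26.8,-4.4,64.7],1],
])

```text
time: 29.1
ee_pos: [0.5302, -0.0586, 0.2653]
tcp_rot: [-180.0, 25.0, -130.0]
wrist_force: [0.2, 1.7, -1.6]
opening: 0.0122
grasp_force: 69.5
```

>>> play_rows([
  [[22,-13,-5],[2.6,0,5.5],1],
  [[44,-27,-11],[5.1,0,11],1],
  [[66,-40,-16],[7.7,0,16.4],1],
  [[88,-54,-22],[10.2,0,21.9],1],
  [[110,-67,-27],[12.8,0,27.4],1],
  [[132,-81,-33],[15.4,0,32.8],1],
  [[154,-94,-38],[17.9,0,38.3],1],
  [[176,-107,-43],[20.5,0,43.8],1],
  [[203,-124,-50],[23.6,0,50.4],1],
  [[220.3,-134.3,-54.2],[25.6,0,54.7],1],
  [[220.3,-134.3,-54.2],[25.6,0,54.7],1],
  [[220.3,-134.3,-54.2],[25.6,0,54.7],1],
  [[220.3,-134.3,-54.2],[25.6,0,54.7],1],
  [[220.3,-134.3,-54.2],[25.6,0,54.7],1],
])

```text
time: 30.5
ee_pos: [0.4906, -0.3151, 0.221]
tcp_rot: [-180.0, 25.0, 169.7]
wrist_force: [-1.1, -0.8, -0.6]
opening: 0.0122
grasp_force: 69.5
```

```bash
echo "152.5 0 9.9 0 -53 0.1
267.6 197.9 -112 26.8 -4.4 64.7
220.3 -134.3 -54.2 25.6 0 54.7">>cmd.txt; python3 chk.py; python3 - <<'E'
from h import *
p=(np.array([.201,.512,.25]),Ro.from_euler('xyz',[180,0,158.526],degrees=True));G=[]
for q in [np.array(l.split(),float) for l in open('cmd.txt')][:5]: p=(p[0]+p[1].apply(q[:3]/1000),p[1]*Ro.from_rotvec(q[3:],degrees=True)); G.append(p)
c=cmd();a=np.array
print(inc(c,G[4]),inc(c,(G[3][0]+[0,0,.06],G[3][1])),inc(c,(G[3][0]+[0,0,.01],G[3][1])),inc(c,G[3]))
E
python3 ballat.py A; python3 ballat.py B
```

```text
30.5 [-37.8 -12.9 -14.   66.4  11.3 -25.3] [ 0.4906 -0.3151  0.221 ] [-179.97   25.03  169.71] [-1.1 -0.8 -0.6] 0.0122 69.5
([-0.6, -0.0, -0.2], [0.0, 0.0, -0.0]) ([16.4, 0.0, 36.1], [0.0, 0.0, -0.0]) ([37.5, 0.0, 81.4], [0.0, 0.0, -0.0]) ([41.7, 0.0, 90.4], [0.0, 0.0, -0.0])
(array([ 0.56569102, -0.32992636,  0.10566875]), np.float64(-10.44155359204063), np.float64(-0.02333269768569215)) (array([ 0.56660053, -0.32897719,  0.10624543]), np.float64(-10.298642293168971), np.float64(-0.03561777330665081))
top 23 [0.63059377 0.227805   0.02219011]
side 10 [0.62809527 0.22428515 0.02132025]
(array([ 0.56569102, -0.32992636,  0.10566875]), np.float64(-10.44155359204063), np.float64(-0.02333269768569215)) (array([ 0.5663752 , -0.32944937,  0.10621064]), np.float64(-10.359457499336228), np.float64(-0.03664077154051352))
top 26 [0.50768545 0.37517068 0.02275775]
side 0 0
```

```bash
python3 - <<'E'
from h import *
c=cmd(); Rs=c[1]*RST.inv(); o=c[0]-Rs.apply(GRIP)
for n in('top','side'):
    im,d=snap(n,n[0]+'9'); old=np.load('pics/%s3.npz'%n[0])['im']
    u,v=proj(n,o+Rs.apply([0,0,.006]))[0].astype(int)
    k=lambda a:cv2.cvtColor(a,cv2.COLOR_RGB2GRAY)[v-10:v+11,u-10:u+11].astype(np.float32)
    print(n,cv2.phaseCorrelate(k(old),k(im),cv2.createHanningWindow((21,21),cv2.CV_32F)))
print(cur()[0]-c[0])
E
```

```text
top ((-0.04372865714839058, 0.27903802824081225), 0.9796501654717658)
side ((-0.019470236536646368, 0.04659428038113944), 1.0460378378629684)
[ 3.80322244e-04 -9.23817988e-05  3.84135544e-04]
```

>>> play_rows([
  [[4,0,9],[0,0,0],1],
  [[10,0,22],[0,0,0],1],
  [[16.4,0,36.1],[0,0,0],1],
  [[16.4,0,36.1],[0,0,0],1],
  [[16.4,0,36.1],[0,0,0],1],
  [[16.4,0,36.1],[0,0,0],1],
])

```text
time: 31.4
ee_pos: [0.4906, -0.3163, 0.1816]
tcp_rot: [-180.0, 25.1, 169.6]
wrist_force: [0.5, -0.1, -0.8]
opening: 0.012
grasp_force: 69.4
```

```bash
echo "16.4 0 36.1 0 0 0">>cmd.txt; python3 chk.py; python3 -c "
from h import *
print(cmd()[0])"
```

```text
31.4 [-37.9 -12.9 -18.4  62.   11.2 -25.2] [ 0.4906 -0.3163  0.1816] [-179.96   25.06  169.57] [ 0.5 -0.1 -0.8] 0.012 69.4
[ 0.49012904 -0.31598096  0.1807888 ]
```

>>> play_rows([
  [[4,0,8.6],[0,0,0],1],
  [[10,0,21.5],[0,0,0],1],
  [[15,0,32.3],[0,0,0],1],
  [[18.5,0,39.9],[0,0,0],1],
  [[21,0,45.3],[0,0,0],1],
  [[21,0,45.3],[0,0,0],1],
  [[21,0,45.3],[0,0,0],1],
  [[22.7,0,48.9],[0,0,0],1],
  [[24,0,51.6],[0,0,0],1],
  [[25.2,0,54.1],[0,0,0],1],
  [[25.2,0,54.1],[0,0,0],1],
  [[25.2,0,54.1],[0,0,0],1],
])

```text
time: 32.6
ee_pos: [0.4906, -0.3163, 0.1215]
tcp_rot: [-180.0, 25.0, 169.6]
wrist_force: [1.5, -0.6, -0.6]
opening: 0.0121
grasp_force: 69.6
```

```bash
echo "25.2 0 54.1 0 0 0">>cmd.txt; python3 chk.py; python3 -c "
from h import *
print(cmd()[0],where())"
```

```text
32.6 [-37.9 -12.2 -24.4  55.2  11.2 -25.2] [ 0.4906 -0.3163  0.1215] [-179.97   25.04  169.57] [ 1.5 -0.6 -0.6] 0.0121 69.6
[ 0.49017354 -0.31600546  0.12110759] (array([   4.43219674, -239.11912254,    6.33904001]), array([-10.44155359,  -0.0233327 ,  -0.01538442]))
```

>>> play_rows([
  [[0.3,0,0.6],[0,0,0],1],
  [[0.3,0,0.6],[0,0,0],1],
  [[0.3,0,0.6],[0,0,0],0.8],
  [[0.3,0,0.6],[0,0,0],0.7],
  [[0.3,0,0.6],[0,0,0],0.5],
  [[0.3,0,0.6],[0,0,0],0.2],
  [[0.3,0,0.6],[0,0,0],0],
  [[0.3,0,0.6],[0,0,0],0],
  [[0.3,0,0.6],[0,0,0],0],
  [[0.3,0,0.6],[0,0,0],0],
])

```text
time: 33.6
ee_pos: [0.4905, -0.3162, 0.1207]
tcp_rot: [-180.0, 25.0, 169.6]
wrist_force: [-0.7, 0.3, -0.2]
opening: 0.0855
grasp_force: 0.0
```

>>> play_rows([
  [[0,0,-10],[0,0,0],0],
  [[0,0,-30],[0,0,0],0],
  [[0,0,-60],[0,0,0],0],
  [[0,0,-90],[0,0,0],0],
  [[0,0,-120],[0,0,0],0],
  [[0,0,-140],[0,0,0],0],
  [[0,0,-140],[0,0,0],0],
  [[0,0,-140],[0,0,0],0],
])

```text
time: 34.4
ee_pos: [0.4322, -0.3055, 0.248]
tcp_rot: [-180.0, 25.1, 169.6]
wrist_force: [0.1, 1.3, 0.1]
opening: 0.0856
grasp_force: 0.0
```

```bash
python3 chk.py; python3 - <<'E'
from h import *
t,_=snap('top','t10'); s,_=snap('side','s10')
a=cv2.resize(t[150:260,140:480],(800,259)); b=cv2.resize(s[150:360,255:480],(350,327))
o=np.zeros((590,800,3),np.uint8);o[:259]=a;o[260:587,:350]=b; o[260:587,360:760]=cv2.resize(t[190:255,415:495],(400,327),interpolation=cv2.INTER_CUBIC)
cv2.imwrite('pics/final.png',o[...,::-1])
E
```

```text
34.4 [-41.6 -19.5 -16.1  71.5  12.6 -28.7] [ 0.4322 -0.3055  0.248 ] [-179.95   25.07  169.56] [0.1 1.3 0.1] 0.0856 0.0
```

View pics/final.png

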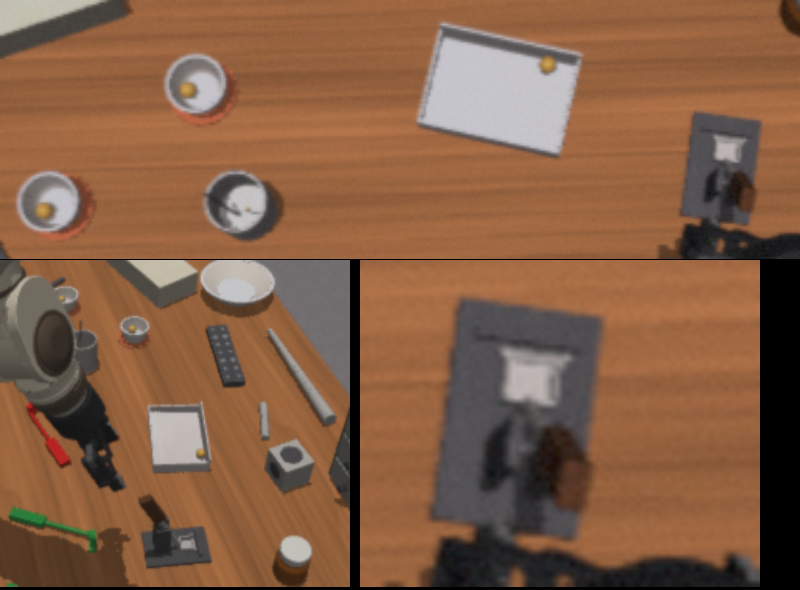

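The picture shows one ball in each crucible, at (188,90) and (44,210), and the third in the tray at (547,64). The spoon is seated in its rest at (730,150), clear of the gripper.

```bash
python3 -c "
from h import *
print(workorder.job_done())"
```

```text
the job is handed in; nothing more can be done
None
```

The job is done and handed in at about 34 s: one ball in each crucible, the third in the tray, and the spoon back in its rest.

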